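# Tip a kit box out of a packed rack and hand it out

## Robot

A 7-joint arm with a two-finger parallel gripper is mounted at the origin on the work surface. World frame = base frame: x ahead of the robot, y to its left, z up, the work surface at z = 0. Lengths are in mm, angles in rad, forces in N, time in s.
With the tool pointing down it reaches from about 350 to 900 mm from the base axis. Payload 8.1 kg.
Tool frame: the origin (TCP) lies at the very end of the fingers, on their centre line; the grasp point (between the pads) lies 19 mm behind it; z points along the fingers, y is the direction in which the jaws open and shut (so a half turn about z gives the same grasp; the last joint's range is limited). The gripper opens to 92 mm and grips with 3 to 60 N. Pads are 19 mm wide; open, the fingers measure 130 mm over their backs; the gripper's body (75 mm by 190 mm) begins 47 mm behind the grasp point.
Start: joints at [-1.378, 0.434, 0.025, 1.573, -0.012, 1.134, -0.075], TCP at [182.218, 597.861, 226.742] pointing down, gripper open.
Joint ranges: [-2.62, 2.62], [-0.44, 2.09], [-1.27, 1.32], [0.08, 2.57], [-1.32, 4.46], [0.12, 2], [-2.74, 2.74]. Speed limits (rad/s): [2.22, 2.22, 3.01, 3.01, 3.14, 3.14, 3.14].

## Interface

Orientations are given as a rotation vector (axis times angle).
In Python, from cell import manip, optics gives the robot as it stands.
- The arm moves only by the tool send_rows, never from a script. Its argument "rows" is a list of rows, each an object with "jaw": the finger opening in mm, from 0 to 91.8; "delta_pos": the shift along the tool's x, y, z in mm, a list of three; "dr": the turn, a rotation vector about the tool's x, y, z in degrees, a list of three. A call has 1 to 8 rows; each row shifts and turns the pose as measured when the row begins, along the tool's axes as they then stand; what a row does not reach is not made up. A row lasts 1/12 s, in which the tool goes at most 41.7 mm and 7.16 degrees, less where a joint would pass 70% of its speed; a pose out of reach is approached as far as the arm can. A call is refused whole if a number of a shift passes 41.7 or a number of a turn 7.16, either way. A call with a gripper value outside its range is refused whole. The fingers move at their own pace and stop on an object; "squeeze" is the grip in N (left out, the last holds). Time passes only in rows, so rows that do not move let the fingers close. It gives the time, the measured TCP pose, the force and the opening at its end, in the units of the state.
- manip.state(): the state, without advancing time (a new reading comes with each control period).
- optics.grab_frame(name): name is "side" or "top"; returns a dict with "img" (400x640x3 uint8, red, green, blue), "K" (3x3 intrinsics, pixels), "rvec" (rotation vector, rad) and "tvec" (3), from world to camera coordinates, as OpenCV has them. Camera axes: x right, y down, z forward; pixel columns grow to the right and rows downward; lengths in mm; the calibration is good to about 2 mm. A picture is of the moment at which its call begins. There is no depth.
- manip.sign_off(): hands the job in, once; it reports no verdict.
The state is a dict: "time_s": time; "q": joint angles; "joint_vel": joint speeds; "effort": joint torques, N m; "tool_pos": TCP position; "eef_rot": TCP orientation; "force": force on the tool from outside, world axes, zero at the start; "moment": the same for the moment, N m; "finger_gap": finger opening in mm.
Only numpy, scipy, OpenCV 4.12 (cv2) and the standard library are available. Lean on these libraries where they do the work, as an engineer would, in place of code of your own. Each camera call takes 0.05 s, during which the arm holds its last target.

## Task

Fetch the model kit with the orange band from the packed row: reach over it from the robot's side, under the shelf, hook its top back edge and tip it forward until it leans on the steel rail, then take hold of it and draw it up out of the rack. Stand it upright on the floor of the wooden tray, set down without dropping it, and let go. Leave the other boxes standing in the rack and everything else where it is.

Things in the scene. Friction and masses are not known exactly. Their poses are not given: they have to be found in the camera images.
- rack: Plywood box rack fixed to the table. Origin: on the table, under the centre of the row of five boxes; x from its open front (robot side) to its back, z up. Floor top z 12 mm. Boxes stand at x 0, y -82, -41, 0, 41, 82 mm, 1 mm apart: front faces x -44, backs x 44, tops z 212. Low back (x 45.5 to 53.5) up to z 72, side cheeks to z 122; above that the boxes' backs are free.
- rack_lip (a point): Middle of the rack's toe lip, on the top of its rear edge (rack x -45.5, y 0, z 20 mm), axes as the rack. The lip, 8 mm wide and 8 mm above the floor, runs along y and holds the boxes' front bottom edges; a box tipped forward pivots on it.
- rack_rail (a point): Centre of the round steel leaning rail, 12 mm thick, along y in front of the boxes (rack x -85, z 82 mm; its end plates at y +-108 reach z 94). A box tipped forward passes its balance point at about 24 degrees and then rests leaning on the rail at about 29 degrees from upright.
- rack_shelf (a point): Middle of the lower front edge of the narrow fixed shelf above the space behind the boxes (rack x 49, y 0, z 365 mm). The shelf spans rack x 49 to 119, y +-124, z 365 to 379, on two posts (x 77 to 93, y +-118). It bars an upright tool from reaching behind the boxes.
- tray: The light wood hand-out tray with cork floor, open on top, fixed to the table, 180 x 180 mm, 22 mm high, walls 6 mm thick. Origin: centre of its underside; floor top at z 6 mm; x and y along its sides, z up.
- kit_orange_mid (a point): A cardboard kit box, upright, 88 deep (x) x 40 thick (y) x 200 high (z) mm, with an orange band round its top 50 mm. The box to fetch; stands in one of the three middle places of the rack; 0.21 to 0.39 kg. The point is its centre, 100 mm above its foot; x is along its depth (same way as the rack's x at the start), y across its thickness, z towards its top.
- kit_orange_foot (a point): The centre of the orange box's underside, same axes.
- kit_grey_mid (a point): A cardboard kit box, upright, 88 deep (x) x 40 thick (y) x 200 high (z) mm, with a grey band round its top 50 mm. Stays in the row. The point is its centre, 100 mm above its foot.
- kit_blue_mid (a point): A cardboard kit box, upright, 88 deep (x) x 40 thick (y) x 200 high (z) mm, with a blue band round its top 50 mm. Stays in the row. The point is its centre, 100 mm above its foot.
- kit_green_mid (a point): A cardboard kit box, upright, 88 deep (x) x 40 thick (y) x 200 high (z) mm, with a green band round its top 50 mm. Stays in the row. The point is its centre, 100 mm above its foot.
- kit_white_mid (a point): A cardboard kit box, upright, 88 deep (x) x 40 thick (y) x 200 high (z) mm, with a white band round its top 50 mm. Stays in the row. The point is its centre, 100 mm above its foot.
- flask_a_mid (a point): Red drinking flask, 52 mm across, 160 mm tall, standing loose on the rack's upper shelf. The point is its centre, half-way up.
- flask_b_mid (a point): Green drinking flask, 52 mm across, 160 mm tall, standing loose on the rack's upper shelf. The point is its centre, half-way up.
- pen_cup: White pen cup, 72 mm across, 95 mm tall with pens up to about 145 mm, standing loose on the table. Origin: centre of its underside.
- driver_grip (a point): Screwdriver with an orange handle, 130 mm long, lying loose on the table between the robot and the rack. The point is on its handle, x along it to the tip.
- wing: Flat plywood model wing, 205 x 55 x 5 mm, lying loose on the table. Origin: centre of its underside, x along it.
There are look-alikes about, which are no part of the job. Leave any black look-alike of the part that bears kit_grey_mid alone.

How it is judged:
By the outcome, as a careful person would: the job done as asked, in the order asked, and still so for the second after the job is handed in, with the robot touching nothing.
It also fails if it takes over 64 s, if anything falls off the work surface, if the arm or the gripper's body presses on something with over 40 N, if the wrist force passes 120 N, or if a joint passes its speed limit or range.

## Working session

There is one attempt and no reset: what is moved stays moved. The work goes in short steps, Python scripts to look and compute and a tool call to move; the robot and the scene stay as the last step left them, time stands still between calls to the robot, and variables do not carry over. Pictures are saved under pics/ and viewed, and the job is handed in when it is done.

Besides the shell and the picture viewer there is one more tool, called after "Request:" as name([rows], argument=value, ...), one row to a line, values as JSON. send_rows: Moves the arm, as the interface text tells. Its arguments: {"type":"object","properties":{"rows":{"type":"array"},"squeeze":{"type":"number"}},"required":["rows"]}

```bash
ls; mkdir -p pics; python3 - <<'E'
from cell import manip, optics
import cv2
s=manip.state(); print(s)
for n in("side","top"):
    f=optics.grab_frame(n); cv2.imwrite(f"pics/{n}0.png",f["img"][:,:,::-1]); print(n,f["K"],f["rvec"],f["tvec"])
E
```

```text
pics
{'time_s': 0.0, 'q': array([-1.37760618,  0.43524817,  0.02496793,  1.57409216, -0.01157012,
        1.13401611, -0.07506395]), 'joint_vel': array([-4.20441221e-04, -1.70199286e-03, -3.81892098e-04,  1.14977571e-04,
       -1.99457476e-03,  7.28472432e-05,  6.53711088e-04]), 'effort': array([ 1.59906434e-03, -6.67828059e+01,  9.85776298e-01, -3.14491260e+01,
       -6.05539838e-02,  4.23458428e-02,  1.45827503e-04]), 'tool_pos': array([182.09618003, 597.3437033 , 225.93119597]), 'eef_rot': array([-4.62949654e-01, -3.10722580e+00,  2.54155068e-03]), 'force': array([-0.32081168, -0.76962494, -0.18885849]), 'moment': array([-0.02468988, -0.0416752 ,  0.01371573]), 'finger_gap': 91.94860684301327}
side [[405.42445472   0.         313.53595844]
 [  0.         405.42445472 196.90355435]
 [  0.           0.           1.        ]] [ 2.14076611 -0.76064515  0.35663859] [-408.86421586  427.64843431 1156.0923735 ]
top [[384.71650708   0.         325.19894325]
 [  0.         384.71650708 190.25558423]
 [  0.           0.           1.        ]] [ 2.12741142 -2.0889858   0.23150159] [ -17.55200345  590.87678115 1490.28040098]
```

View pics/side0.png

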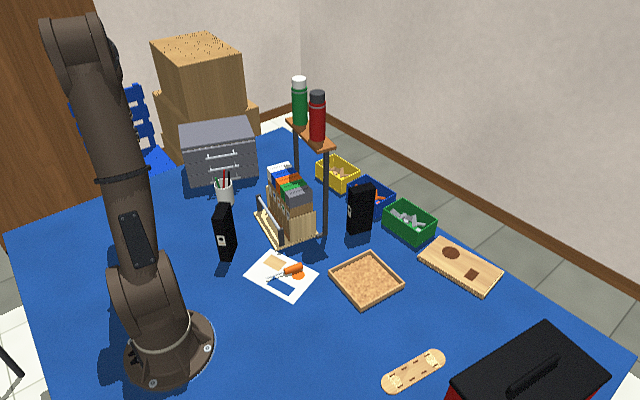

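View pics/top0.png

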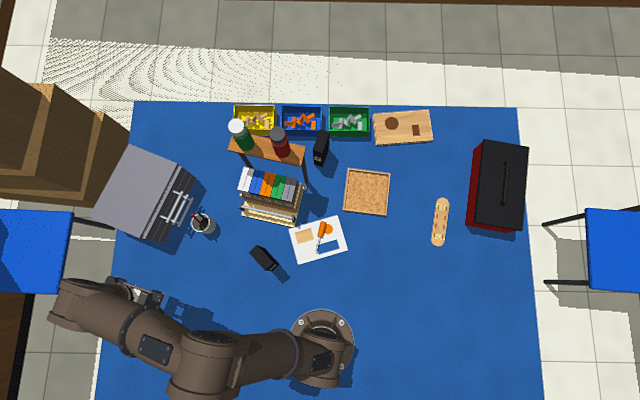

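The top view shows the row at about (270,185), ordered from the left as white, blue, orange, green, grey. The tray is at (367,192), the shelf with flasks at (265,150), and black look-alike boxes at (265,258) and (320,150). I'll zoom in next.

```bash
python3 - <<'E'
import cv2,numpy as np
a=cv2.imread('pics/top0.png')[110:270,220:400]; b=cv2.imread('pics/side0.png')[70:270,230:370]
cv2.imwrite('pics/ctop.png',cv2.resize(a,None,fx=3.7,fy=3.7,interpolation=cv2.INTER_CUBIC))
cv2.imwrite('pics/cside.png',cv2.resize(b,None,fx=3,fy=3,interpolation=cv2.INTER_CUBIC))
E
```

```text
(no output)
```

View pics/ctop.png

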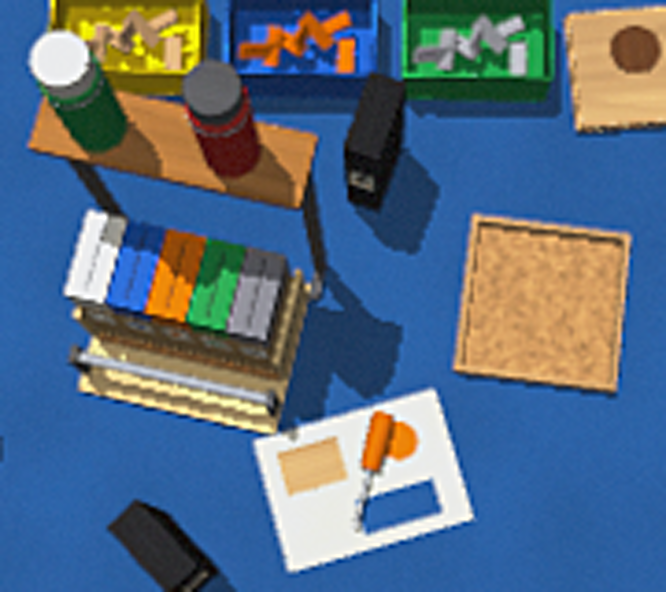

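View pics/cside.png

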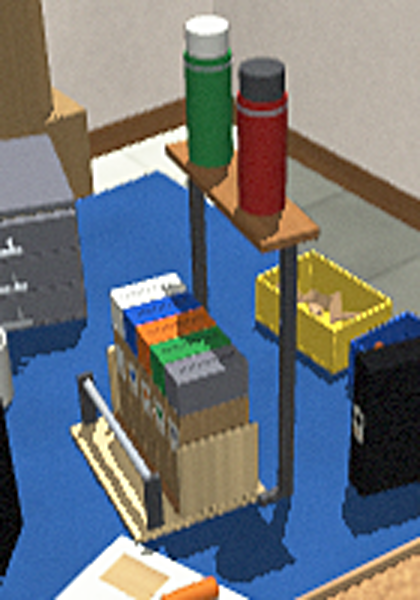

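Candidates for the orange thing:
- the orange top in the row, top (268,186)
- orange bits in the blue bin, top (300,120)
- the screwdriver handle (322,230) and the orange disc on the paper (327,229)

By the description it is the box top in the row, third of five. The crop confirms an orange band all the way round. Next I'll measure.

```bash
cat > h.py <<'E'
import numpy as np,cv2
from scipy.spatial.transform import Rotation as R
def ray(f,uv):
    Rm=R.from_rotvec(f["rvec"]).as_matrix(); c=-Rm.T@f["tvec"]
    d=Rm.T@np.linalg.inv(f["K"])@np.array([uv[0],uv[1],1.]); return c,d
def plane(f,uv,z):
    c,d=ray(f,uv); return c+d*(z-c[2])/d[2]
def proj(f,P):
    return cv2.projectPoints(np.atleast_2d(P).astype(float),np.array(f["rvec"]),np.array(f["tvec"]),f["K"],None)[0][:,0]
def tri(f1,u1,f2,u2):
    c1,d1=ray(f1,u1);c2,d2=ray(f2,u2);d1/=np.linalg.norm(d1);d2/=np.linalg.norm(d2)
    A=np.stack([d1,-d2],1);t=np.linalg.lstsq(A,c2-c1,rcond=None)[0]
    p,q=c1+d1*t[0],c2+d2*t[1];return (p+q)/2,np.linalg.norm(p-q)
E
python3 - <<'E'
from h import *
from cell import optics
f=optics.grab_frame("top"); g=optics.grab_frame("side")
for nm,fr,box in(("top",f,(160,205,232,308)),("side",g,(155,220,255,325))):
    hsv=cv2.cvtColor(fr["img"],cv2.COLOR_RGB2HSV); r0,r1,c0,c1=box
    sub=hsv[r0:r1,c0:c1]
    for n,lo,hi in(("orange",(5,150,90),(18,255,255)),("blue",(105,150,120),(118,255,255)),("green",(50,120,60),(80,255,255))):
        m=cv2.inRange(sub,lo,hi); k,l,st,ce=cv2.connectedComponentsWithStats(m)
        if k<2: continue
        i=1+np.argmax(st[1:,4]); cen=ce[i]+[c0,r0]
        cnt=cv2.findContours((l==i).astype(np.uint8),cv2.RETR_EXTERNAL,cv2.CHAIN_APPROX_NONE)[0][0]
        rc=cv2.minAreaRect(cnt)
        print(nm,n,st[i],cen,plane(fr,cen,212), (rc[0][0]+c0,rc[0][1]+r0),rc[1:])
# tray mask
hsv=cv2.cvtColor(f["img"],cv2.COLOR_RGB2HSV)
m=cv2.inRange(hsv,(5,60,100),(25,255,255)); m[:160]=0;m[220:]=0;m[:,:335]=0;m[:,400:]=0
cnt=max(cv2.findContours(m,cv2.RETR_EXTERNAL,cv2.CHAIN_APPROX_NONE)[0],key=cv2.contourArea)
rc=cv2.boxPoints(cv2.minAreaRect(cnt)); P=np.array([plane(f,p,22) for p in rc]);print(rc,P,P.mean(0)); print(np.linalg.norm(P-np.roll(P,1,0),axis=1), np.degrees(np.arctan2(*(P[1]-P[0])[1::-1])))
# points by eye in crop (rows top crop 3.7x, offset 220,110)
for n,p,z in(("whiteTL",(90,209),212),("whiteBL",(66,296),212),("greyTR",(289,252),212),("greyBR",(268,340),212),("railL",(80,360),82),("railR",(272,402),82),("shelfL",(30,148),365),("shelfR",(300,205),365),("shelfbackL",(46,95),379),("shelfbackR",(318,136),379),("orTL",(172,232),212),("orTR",(207,238),212),("orBL",(147,311),212),("orBR",(187,321),212)):
    print(n,plane(f,(p[0]/3.7+220,p[1]/3.7+110),z).round(1))
E
```

```text
top orange [ 27  12  16  25 257] [266.94941634 184.25291829] [577.10240089 206.68649678 212.        ] (266.9245262145996, 184.7641487121582) ((10.988844871520996, 24.862258911132812), 15.945395469665527)
top blue [ 17   0  56  34 826] [273.15133172 172.25544794] [622.88949184 186.14494338 212.        ] (276.5, 176.5) ((33.0, 55.0), 90.0)
top green [ 38  15  16  25 249] [277.80321285 186.6746988 ] [568.76574874 166.61943407 212.        ] (277.7461166381836, 186.5647678375244) ((10.688716888427734, 23.616975784301758), 14.743562698364258)
side orange [ 20  17  27  23 194] [285.81958763 180.16494845] [564.2965624  200.01523627 212.        ] (285.7223815917969, 179.85437774658203) ((14.355648040771484, 27.840110778808594), 52.69605255126953)
side blue [ 44   0  24  65 819] [312.12576313 181.04395604] [632.23498323 137.45460143 212.        ] (310.5, 187.0) ((64.0, 23.0), 90.0)
side green [ 25  24  27  23 206] [290.68446602 186.4223301 ] [555.95471466 160.04278062 212.        ] (290.6235466003418, 186.33635139465332) ((15.106348991394043, 28.414321899414062), 52.30575942993164)
[[342.2462  210.03078]
 [347.5231  167.81538]
 [390.84616 173.23076]
 [385.56924 215.44615]] [[ 518.53267457  -78.28254309   22.        ]
 [ 698.78671042  -99.00591173   22.        ]
 [ 678.66636404 -280.96725812   22.        ]
 [ 499.35184124 -255.95815606   22.        ]] [ 598.83439757 -178.55346725   22.        ]
[178.70793998 181.44138295 183.07036876 181.05014022] -6.55836259465949
whiteTL [642.9 293.6 212. ]
whiteBL [553.6 311.6 212. ]
greyTR [602.4  93.5 212. ]
greyBR [513.3 111.2 212. ]
railL [512.1 322.1  82. ]
railR [470.7 115.6  82. ]
shelfL [655.5 317.3 365. ]
shelfR [607.1  74.1 365. ]
shelfbackL [700.7 302.9 379. ]
shelfbackR [666.9  59.2 379. ]
orTL [620.7 210.6 212. ]
orTR [615.2 175.5 212. ]
orBL [540.  231.1 212. ]
orBR [530.7 191.3 212. ]
```

```bash
python3 - <<'E'
from h import *
from cell import optics
f=optics.grab_frame("top"); g=optics.grab_frame("side")
O=np.array([577.,202.8,0]); Rz=R.from_euler('z',-11.4,degrees=True).as_matrix()
W=lambda p:O+Rz@np.array(p,float)
def draw(fr,pts,im,col):
    uv=proj(fr,np.array([W(p) for p in pts]))
    for a,b in zip(uv,np.roll(uv,-1,0)): cv2.line(im,tuple((a*16*S).astype(int)),tuple((b*16*S).astype(int)),col,1,cv2.LINE_AA,4)
S=4
for n,fr,c in(("top",f,(225,385-220,0,0)),("side",g,0)):
    im=cv2.resize(fr["img"],None,fx=S,fy=S,interpolation=cv2.INTER_CUBIC)
    for y in(-82,0,82):
        draw(fr,[(-44,y-20,212),(44,y-20,212),(44,y+20,212),(-44,y+20,212)],im,(255,0,255))
    draw(fr,[(49,-124,365),(49,124,365),(119,124,365),(119,-124,365)],im,(0,255,255))
    draw(fr,[(-85,-108,82),(-85,108,82)],im,(255,255,0))
    x,y=(225,120) if n=="top" else (235,110)
    cv2.imwrite(f"pics/ov_{n}.png",im[y*S:(y+140)*S,x*S:(x+110)*S,::-1])
print("black near foot",plane(f,(270,266),0),plane(g,(226,258),0),"top",plane(f,(258,248),200),plane(g,(222,207),200))
print("black far", plane(g,(360,232),0),plane(f,(322,137),200))
print("pencup",plane(f,(200,228),0))
E
```

```text
black near foot [288.22520379 210.28426759   0.        ] [293.27165808 200.46624763   0.        ] top [346.40147504 228.66933066 200.        ] [325.03481216 226.34129601 200.        ]
black far [747.9399438   -2.11543136   0.        ] [767.88207519   9.09501331 200.        ]
pencup [436.49831637 505.6714727    0.        ]
```

View pics/ov_top.png

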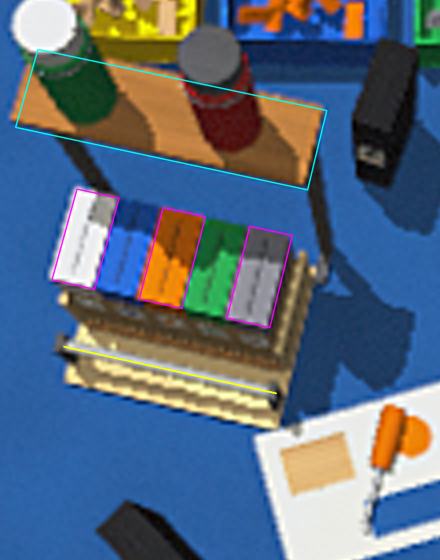

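View pics/ov_side.png

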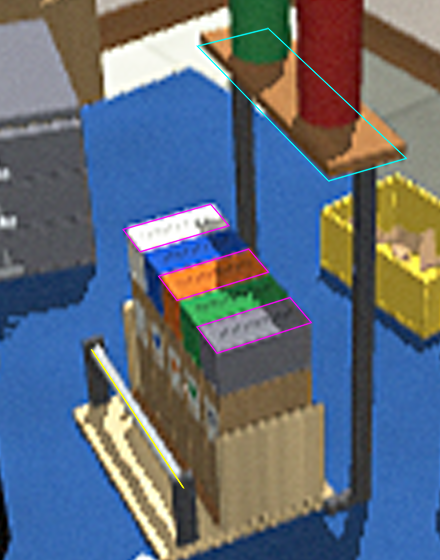

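```bash
cat > rect.py <<'E'
from h import *
from cell import optics
O=np.array([577.,202.8,0]); Rz=R.from_euler('z',-11.4,degrees=True).as_matrix()
for n in("top","side"):
    f=optics.grab_frame(n); im=f["img"].astype(np.float32)
    c,_=ray(f,(0,0)); print(n,"cam",c.round())
    def prof(xs,ys,z):
        P=np.array([[O+Rz@np.array([x,y,z]) for y in ys] for x in xs]).reshape(-1,3)
        uv=proj(f,P).astype(np.float32).reshape(len(xs),len(ys),2)
        return cv2.remap(im,uv[...,0],uv[...,1],cv2.INTER_CUBIC)
    ys=np.arange(-120,120.1,.5)
    for xs in ((-25,-15),(15,25)):
        p=prof(np.arange(xs[0],xs[1],1),ys,212).mean(0)
        g=np.linalg.norm(np.gradient(p,axis=0),axis=1)
        from scipy.signal import find_peaks
        k,_=find_peaks(g,distance=30,height=5)
        print(n,xs,[(ys[i],round(float(g[i]),1)) for i in k])
    xs2=np.arange(-80,80,.5)
    for yr in((-10,10),(31,51),(-51,-31)):
        p=prof(xs2,np.arange(*yr,1),212).mean(1)
        g=np.linalg.norm(np.gradient(p,axis=0),axis=1)
        k,_=find_peaks(g,distance=20,height=4)
        print(n,"x-edges",yr,[(xs2[i],round(float(g[i]),1)) for i in k])
E
python3 rect.py
```

```text
top cam [ 257.   -6. 1582.]
top (-25, -15) [(np.float64(-116.5), 14.9), (np.float64(-97.5), 25.1), (np.float64(-81.0), 7.6), (np.float64(-59.5), 17.4), (np.float64(-39.5), 6.3), (np.float64(-16.0), 26.7), (np.float64(1.5), 8.2), (np.float64(25.0), 32.5), (np.float64(42.5), 9.7), (np.float64(66.0), 32.6), (np.float64(83.5), 15.2), (np.float64(107.0), 24.8)]
top (15, 25) [(np.float64(-117.0), 17.5), (np.float64(-98.0), 13.5), (np.float64(-80.5), 9.6), (np.float64(-58.5), 7.8), (np.float64(-39.0), 7.1), (np.float64(-17.0), 16.5), (np.float64(1.0), 5.6), (np.float64(24.5), 22.0), (np.float64(42.5), 6.9), (np.float64(65.5), 23.6), (np.float64(87.0), 19.7), (np.float64(107.0), 25.8)]
top x-edges (-10, 10) [(np.float64(-42.5), 24.8), (np.float64(0.0), 10.2), (np.float64(45.0), 21.9)]
top x-edges (31, 51) [(np.float64(-79.5), 9.6), (np.float64(-60.5), 4.3), (np.float64(-42.0), 26.1), (np.float64(17.0), 13.5), (np.float64(46.0), 6.9)]
top x-edges (-51, -31) [(np.float64(-70.5), 4.2), (np.float64(-43.0), 21.2), (np.float64(16.0), 7.2), (np.float64(44.0), 14.3)]
side cam [ -75. -754. 1055.]
sid
[... 186 characters left out ...]
) [(np.float64(-59.5), 5.3), (np.float64(-20.0), 7.4), (np.float64(23.0), 11.0), (np.float64(61.5), 10.0), (np.float64(86.5), 8.5), (np.float64(105.0), 18.7)]
side x-edges (-10, 10) [(np.float64(-74.5), 13.5), (np.float64(-63.0), 10.6), (np.float64(-43.5), 23.7), (np.float64(1.0), 11.8), (np.float64(44.5), 18.8)]
side x-edges (31, 51) [(np.float64(-64.0), 12.6), (np.float64(-42.5), 22.9), (np.float64(-31.0), 4.0), (np.float64(-14.0), 4.1), (np.float64(17.0), 20.0), (np.float64(45.5), 7.9), (np.float64(61.5), 7.8)]
side x-edges (-51, -31) [(np.float64(-73.5), 11.2), (np.float64(-63.5), 6.6), (np.float64(-43.0), 20.0), (np.float64(-2.0), 6.2), (np.float64(16.5), 9.2), (np.float64(44.5), 13.9)]
```

```bash
cat > plan.py <<'E'
from h import *
from cell import manip
O=np.array([578.5,205.4,0]); YAW=-11.4
Rk=R.from_euler('z',YAW,degrees=True)
def W(p): return O+Rk.apply(p)
def rk(p): return Rk.inv().apply(np.array(p)-O)
def tool(theta,flip=False,base=Rk):
    t=np.radians(theta); z=np.array([np.sin(t),0,-np.cos(t)]); y=np.array([0,1.,0])
    if flip:y=-y
    M=np.stack([np.cross(y,z),y,z],1); return base*R.from_matrix(M)
def rows(p1,R1,n,s=None,show=True):
    s=s or manip.state(); p0=s["tool_pos"]; R0=R.from_rotvec(s["eef_rot"])
    rel=(R0.inv()*R1).as_rotvec(); print("cur rack",rk(p0).round(1),"rot rel deg",np.degrees(rel).round(1), "dist",np.linalg.norm(p1-p0).round(1))
    for i in range(n):
        Ra=R0*R.from_rotvec(rel*i/n)
        d=Ra.inv().apply((p1-p0)/n); print(i,d.round(1).tolist(),np.degrees(rel/n).round(2).tolist())
def st():
    s=manip.state(); Rc=R.from_rotvec(s["eef_rot"]); z=Rk.inv().apply(Rc.as_matrix()[:,2]); y=Rk.inv().apply(Rc.as_matrix()[:,1])
    print("t",s["time_s"],"world",s["tool_pos"].round(1),"rack",rk(s["tool_pos"]).round(1),"zaxis",z.round(3),"yaxis",y.round(3),"F",s["force"].round(1),"gap",round(s["finger_gap"],1),"q",s["q"].round(2))
E
python3 - <<'E'
from plan import *
st()
s=manip.state(); print(R.from_rotvec(s["eef_rot"]).as_matrix().round(2))
for fl in(0,1):
    rows(W([30,0,320]),tool(35,fl),10)
E
```

```text
t 0.4 world [182.2 597.8 226.6] rack [-466.   306.4  226.6] zaxis [-0. -0. -1.] yaxis [ 0.097  0.995 -0.   ] F [-0.2 -0.7 -0.2] gap 91.7 q [-1.38  0.43  0.02  1.57 -0.01  1.13 -0.08]
[[-0.96  0.29 -0.  ]
 [ 0.29  0.96 -0.  ]
 [ 0.   -0.   -1.  ]]
cur rack [-466.   306.4  226.6] rot rel deg [ -1.7 -35.   -5.4] dist 590.4
0 [-52.3, -25.7, -9.3] [-0.17, -3.5, -0.54]
1 [-52.6, -26.2, -6.2] [-0.17, -3.5, -0.54]
2 [-52.6, -26.6, -3.1] [-0.17, -3.5, -0.54]
3 [-52.4, -27.1, 0.1] [-0.17, -3.5, -0.54]
4 [-52.1, -27.6, 3.2] [-0.17, -3.5, -0.54]
5 [-51.5, -28.1, 6.2] [-0.17, -3.5, -0.54]
6 [-50.8, -28.6, 9.3] [-0.17, -3.5, -0.54]
7 [-49.9, -29.1, 12.3] [-0.17, -3.5, -0.54]
8 [-48.8, -29.6, 15.2] [-0.17, -3.5, -0.54]
9 [-47.5, -30.1, 18.0] [-0.17, -3.5, -0.54]
cur rack [-466.   306.4  226.6] rot rel deg [-52.5   2.6 166.6] dist 590.4
0 [-52.3, -25.7, -9.3] [-5.25, 0.26, 16.66]
1 [-57.3, -8.7, -11.2] [-5.25, 0.26, 16.66]
2 [-57.2, 9.1, -11.4] [-5.25, 0.26, 16.66]
3 [-52.0, 26.1, -10.0] [-5.25, 0.26, 16.66]
4 [-42.2, 40.7, -7.1] [-5.25, 0.26, 16.66]
5 [-28.6, 51.6, -3.0] [-5.25, 0.26, 16.66]
6 [-12.6, 57.7, 1.9] [-5.25, 0.26, 16.66]
7 [4.4, 58.4, 7.3] [-5.25, 0.26, 16.66]
8 [20.8, 53.8, 12.5] [-5.25, 0.26, 16.66]
9 [35.1, 44.3, 17.2] [-5.25, 0.26, 16.66]
```

Request:
send_rows([
  {"jaw":0,"delta_pos":[-10,-5,-25],"dr":[0,0,-1]},
  {"jaw":0,"delta_pos":[-20,-10,-25],"dr":[0,0,-1]},
  {"jaw":0,"delta_pos":[-25,-14,-25],"dr":[0,0,-1]},
  {"jaw":0,"delta_pos":[-25,-14,-25],"dr":[0,0,-1]},
  {"jaw":0,"delta_pos":[-25,-14,-20],"dr":[0,0,-1]},
  {"jaw":0,"delta_pos":[-25,-14,-15],"dr":[0,0,0]},
  {"jaw":0,"delta_pos":[-25,-14,-5],"dr":[0,0,0]},
  {"jaw":0,"delta_pos":[-25,-14,0],"dr":[0,0,0]},
], squeeze=20)

```text
time_s: 1.07
tool_pos: [332.9, 459.3, 371.4]
eef_rot: [-0.296, -3.125, 0.003]
force: [1.2, -0.0, 0.4]
finger_gap: 43.4
```

```bash
python3 - <<'E'
from plan import *
st()
rows(W([0,0,340]),tool(35),16)
E
```

```text
t 1.0667 world [332.9 459.3 371.4] rack [-291.   200.3  371.4] zaxis [-0.003 -0.003 -1.   ] yaxis [-0.01   1.    -0.002] F [ 1.2 -0.   0.4] gap 43.4 q [-1.1   0.26  0.09  1.48 -0.02  1.41  0.37]
cur rack [-291.   200.3  371.4] rot rel deg [  0.  -35.2   0.6] dist 354.7
0 [-18.1, -12.7, 1.9] [0.0, -2.2, 0.04]
1 [-18.0, -12.7, 2.6] [0.0, -2.2, 0.04]
2 [-17.9, -12.7, 3.3] [0.0, -2.2, 0.04]
3 [-17.7, -12.7, 4.0] [0.0, -2.2, 0.04]
4 [-17.6, -12.6, 4.7] [0.0, -2.2, 0.04]
5 [-17.4, -12.6, 5.4] [0.0, -2.2, 0.04]
6 [-17.2, -12.6, 6.0] [0.0, -2.2, 0.04]
7 [-17.0, -12.6, 6.7] [0.0, -2.2, 0.04]
8 [-16.7, -12.6, 7.3] [0.0, -2.2, 0.04]
9 [-16.4, -12.6, 8.0] [0.0, -2.2, 0.04]
10 [-16.1, -12.6, 8.6] [0.0, -2.2, 0.04]
11 [-15.8, -12.6, 9.2] [0.0, -2.2, 0.04]
12 [-15.4, -12.6, 9.8] [0.0, -2.2, 0.04]
13 [-15.0, -12.6, 10.4] [0.0, -2.2, 0.04]
14 [-14.6, -12.5, 10.9] [0.0, -2.2, 0.04]
15 [-14.2, -12.5, 11.5] [0.0, -2.2, 0.04]
```

Request:
send_rows([
  {"jaw":0,"delta_pos":[-18,-13,2],"dr":[0,-2.2,0]},
  {"jaw":0,"delta_pos":[-18,-13,3],"dr":[0,-2.2,0]},
  {"jaw":0,"delta_pos":[-18,-13,3],"dr":[0,-2.2,0]},
  {"jaw":0,"delta_pos":[-18,-13,4],"dr":[0,-2.2,0]},
  {"jaw":0,"delta_pos":[-18,-13,5],"dr":[0,-2.2,0]},
  {"jaw":0,"delta_pos":[-18,-13,5],"dr":[0,-2.2,0]},
  {"jaw":0,"delta_pos":[-17,-13,6],"dr":[0,-2.2,0]},
  {"jaw":0,"delta_pos":[-17,-13,7],"dr":[0,-2.2,0]},
])

```text
time_s: 1.73
tool_pos: [467.3, 319.0, 359.3]
eef_rot: [0.279, 2.808, -0.042]
force: [0.4, 0.1, -0.5]
finger_gap: 0.5
```

```bash
python3 - <<'E'
from plan import *
st()
rows(W([0,0,330]),tool(35),10)
E
```

```text
t 1.7333 world [467.3 319.  359.3] rack [-131.5   89.3  359.3] zaxis [ 0.315  0.002 -0.949] yaxis [-0.001  1.     0.002] F [ 0.4  0.1 -0.5] gap 0.5 q [-1.03  0.13  0.17  1.72  0.28  1.15  0.42]
cur rack [-131.5   89.3  359.3] rot rel deg [  0.1 -16.6  -0. ] dist 161.6
0 [-11.6, -9.0, 6.9] [0.01, -1.66, -0.0]
1 [-11.3, -9.0, 7.2] [0.01, -1.66, -0.0]
2 [-11.1, -8.9, 7.6] [0.01, -1.66, -0.0]
3 [-10.9, -8.9, 7.9] [0.01, -1.66, -0.0]
4 [-10.7, -8.9, 8.2] [0.01, -1.66, -0.0]
5 [-10.4, -8.9, 8.5] [0.01, -1.66, -0.0]
6 [-10.2, -8.9, 8.8] [0.01, -1.66, -0.0]
7 [-9.9, -8.9, 9.1] [0.01, -1.66, -0.0]
8 [-9.7, -8.9, 9.4] [0.01, -1.66, -0.0]
9 [-9.4, -8.9, 9.7] [0.01, -1.66, -0.0]
```

Request:
send_rows([
  {"jaw":0,"delta_pos":[-14,-11,9],"dr":[0,-2.1,0]},
  {"jaw":0,"delta_pos":[-14,-11,9],"dr":[0,-2.1,0]},
  {"jaw":0,"delta_pos":[-14,-11,10],"dr":[0,-2.1,0]},
  {"jaw":0,"delta_pos":[-13,-11,10],"dr":[0,-2.1,0]},
  {"jaw":0,"delta_pos":[-13,-11,10],"dr":[0,-2.1,0]},
  {"jaw":0,"delta_pos":[-13,-11,11],"dr":[0,-2.1,0]},
  {"jaw":0,"delta_pos":[-12,-11,11],"dr":[0,-2.1,0]},
  {"jaw":0,"delta_pos":[-12,-11,12],"dr":[0,-2.1,0]},
])

```text
time_s: 2.4
tool_pos: [582.7, 200.7, 332.7]
eef_rot: [0.25, 2.502, -0.072]
force: [-0.0, -0.3, -1.1]
finger_gap: 0.5
```

```bash
cat > shot.py <<'E'
import sys
from plan import *
from cell import optics
tag=sys.argv[1]; x0,y0,x1,y1=map(int,sys.argv[2:6]) if len(sys.argv)>3 else (200,80,360,280)
st()
ims=[]
for n in("side","top"):
    f=optics.grab_frame(n); cv2.imwrite(f"pics/{tag}_{n}.png",f["img"][:,:,::-1])
    im=f["img"][y0:y1,x0:x1,::-1] if n=="side" else f["img"][100:300,200:360,::-1]
    print(n,"tcp px",proj(f,manip.state()["tool_pos"]).round(1))
    im=cv2.resize(im,None,fx=590/im.shape[0],fy=590/im.shape[0],interpolation=cv2.INTER_CUBIC); ims.append(im)
o=np.hstack(ims); 
if o.shape[1]>800:o=cv2.resize(o,None,fx=800/o.shape[1],fy=800/o.shape[1],interpolation=cv2.INTER_AREA)
cv2.imwrite(f"pics/{tag}.png",o)
E
python3 shot.py a
```

```text
t 2.4 world [582.7 200.7 332.7] rack [  5.1  -3.8 332.7] zaxis [ 0.588  0.007 -0.809] yaxis [-0.002  1.     0.007] F [-0.  -0.3 -1.1] gap 0.5 q [-0.94  0.09  0.27  1.96  0.66  0.78  0.28]
side tcp px [[289.4 149.6]]
top tcp px [[264.6 174.5]]
```

View pics/a.png

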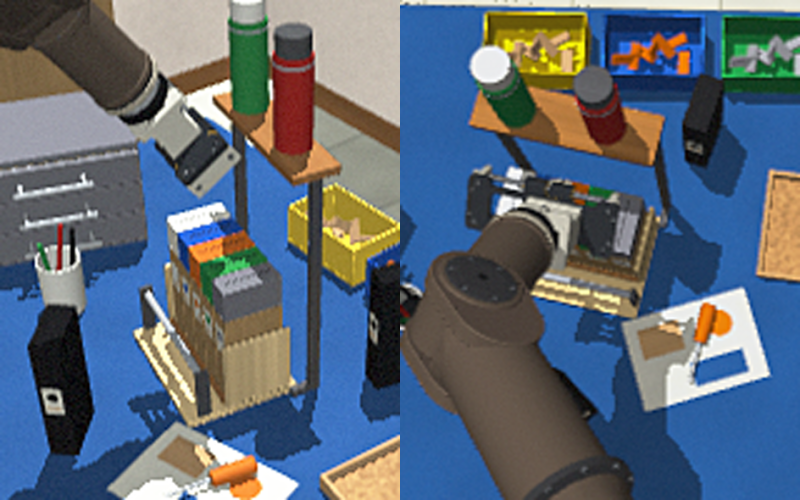

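```bash
python3 - <<'E'
import cv2,numpy as np
a=cv2.imread('pics/a_side.png')[110:210,240:340]; b=cv2.imread('pics/a_top.png')[140:240,225:325]
o=np.hstack([cv2.resize(i,(400,400),interpolation=cv2.INTER_CUBIC) for i in(a,b)])
cv2.imwrite('pics/a2.png',o)
E
```

```text
(no output)
```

View pics/a2.png

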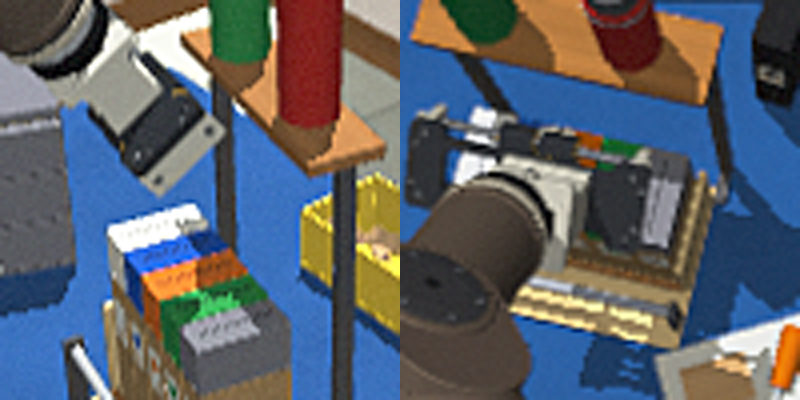

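```bash
python3 - <<'E'
from plan import *
rows(W([70,0,255]),tool(35),6)
E
```

```text
cur rack [  5.5  -6.6 331.5] rot rel deg [ 0.1  0.9 -0.2] dist 100.2
0 [-1.2, 1.1, 16.6] [0.02, 0.16, -0.04]
1 [-1.3, 1.1, 16.6] [0.02, 0.16, -0.04]
2 [-1.3, 1.1, 16.6] [0.02, 0.16, -0.04]
3 [-1.4, 1.1, 16.6] [0.02, 0.16, -0.04]
4 [-1.4, 1.1, 16.6] [0.02, 0.16, -0.04]
5 [-1.4, 1.1, 16.6] [0.02, 0.16, -0.04]
```

Request:
send_rows([
  {"jaw":0,"delta_pos":[-1.2,1.1,16.6],"dr":[0,0,0]},
  {"jaw":0,"delta_pos":[-1.3,1.1,16.6],"dr":[0,0.2,0]},
  {"jaw":0,"delta_pos":[-1.3,1.1,16.6],"dr":[0,0.2,0]},
  {"jaw":0,"delta_pos":[-1.3,1.1,16.6],"dr":[0,0.2,0]},
  {"jaw":0,"delta_pos":[-1.3,1.1,16.6],"dr":[0,0.2,0]},
  {"jaw":0,"delta_pos":[-1.3,1.1,10],"dr":[0,0,0]},
  {"jaw":0,"delta_pos":[0,0,0],"dr":[0,0,0]},
])

```text
time_s: 3.08
tool_pos: [644.5, 198.2, 260.4]
eef_rot: [0.254, 2.519, -0.065]
force: [-0.9, 0.2, -0.1]
finger_gap: 0.5
```

```bash
python3 shot.py b; python3 - <<'E'
from plan import *
import cv2
st(); rows(W([70,0,250]),tool(35),2)
a=cv2.imread('pics/b_side.png')[110:210,240:340]; b=cv2.imread('pics/b_top.png')[140:240,225:325]
o=np.hstack([cv2.resize(i,(400,400),interpolation=cv2.INTER_CUBIC) for i in(a,b)])
cv2.imwrite('pics/b2.png',o)
E
```

```text
t 3.0833 world [644.5 198.2 260.4] rack [ 66.1   6.  260.4] zaxis [ 0.573  0.01  -0.819] yaxis [-0.002  1.     0.011] F [-0.9  0.2 -0.1] gap 0.5 q [-0.85  0.26  0.31  1.95  0.63  0.58  0.32]
side tcp px [[303.8 160.6]]
top tcp px [[268.2 162.9]]
t 3.1833 world [644.  198.6 261.8] rack [ 65.5   6.2 261.8] zaxis [ 0.574  0.011 -0.819] yaxis [-0.002  1.     0.012] F [-0.3 -0.9  0.5] gap 0.5 q [-0.85  0.26  0.3   1.95  0.63  0.58  0.32]
cur rack [ 65.5   6.2 261.8] rot rel deg [ 0.6  0.  -0.3] dist 14.0
0 [1.5, -3.2, 6.1] [0.31, 0.02, -0.14]
1 [1.5, -3.2, 6.1] [0.31, 0.02, -0.14]
```

View pics/b2.png

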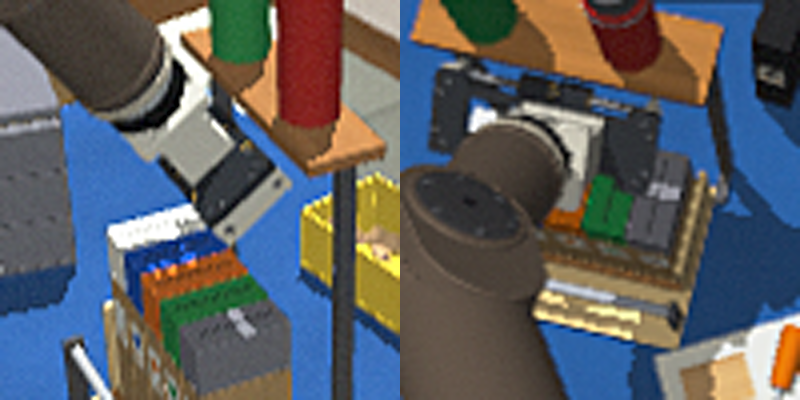

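Request:
send_rows([
  {"jaw":0,"delta_pos":[1.5,-3.2,7],"dr":[0.3,0,-0.1]},
  {"jaw":0,"delta_pos":[1.5,-3.2,7],"dr":[0.3,0,-0.1]},
  {"jaw":0,"delta_pos":[5,0,8],"dr":[0,0,0]},
  {"jaw":0,"delta_pos":[0,0,0],"dr":[0,0,0]},
])

```text
time_s: 3.52
tool_pos: [648.4, 192.4, 240.0]
eef_rot: [0.252, 2.517, -0.074]
force: [-0.4, -0.4, -0.9]
finger_gap: 0.7
```

```bash
python3 - <<'E'
from plan import *
st(); rows(W([66,0,211]),tool(35),3)
E
```

```text
t 3.5167 world [648.4 192.4 240. ] rack [ 71.1   1.1 240. ] zaxis [ 0.576  0.004 -0.818] yaxis [-0.001  1.     0.004] F [-0.4 -0.4 -0.9] gap 0.7 q [-0.85  0.29  0.32  1.97  0.66  0.53  0.29]
cur rack [ 71.1   1.1 240. ] rot rel deg [ 0.2  0.2 -0.1] dist 29.5
0 [7.0, -0.4, 6.9] [0.07, 0.05, -0.03]
1 [7.0, -0.4, 6.9] [0.07, 0.05, -0.03]
2 [6.9, -0.4, 6.9] [0.07, 0.05, -0.03]
```

Request:
send_rows([
  {"jaw":0,"delta_pos":[7,-0.4,7],"dr":[0,0,0]},
  {"jaw":0,"delta_pos":[7,-0.4,7],"dr":[0,0,0]},
  {"jaw":0,"delta_pos":[6,-0.4,6],"dr":[0,0,0]},
  {"jaw":0,"delta_pos":[0,0,0],"dr":[0,0,0]},
])

```text
time_s: 3.85
tool_pos: [642.8, 192.4, 211.0]
eef_rot: [0.252, 2.517, -0.074]
force: [-0.4, -0.3, -1.0]
finger_gap: 0.3
```

```bash
python3 shot.py c; python3 - <<'E'
from plan import *
import cv2
rows(W([60,0,211]),tool(35),3)
a=cv2.imread('pics/c_side.png')[110:210,240:340]; b=cv2.imread('pics/c_top.png')[140:240,225:325]
o=np.hstack([cv2.resize(i,(400,400),interpolation=cv2.INTER_CUBIC) for i in(a,b)])
cv2.imwrite('pics/c2.png',o)
E
```

```text
t 3.85 world [642.8 192.4 211. ] rack [ 6.56e+01 -1.00e-01  2.11e+02] zaxis [ 0.576  0.004 -0.818] yaxis [-0.001  1.     0.004] F [-0.4 -0.3 -1. ] gap 0.3 q [-0.88  0.32  0.35  2.02  0.72  0.46  0.21]
side tcp px [[304.9 172.9]]
top tcp px [[271.6 166.7]]
cur rack [ 66.5   0.4 212.7] rot rel deg [ 0.3  0.2 -0.1] dist 6.7
0 [2.1, -0.1, -0.8] [0.1, 0.08, -0.05]
1 [2.1, -0.1, -0.8] [0.1, 0.08, -0.05]
2 [2.1, -0.1, -0.8] [0.1, 0.08, -0.05]
```

View pics/c2.png

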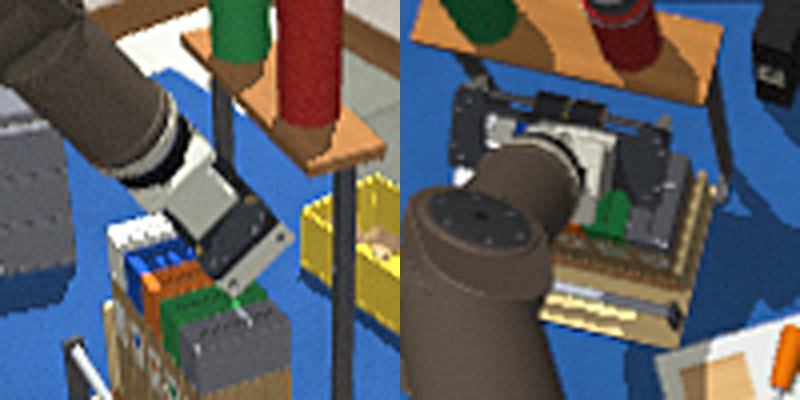

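Request:
send_rows([
  {"jaw":0,"delta_pos":[3.3,-0.2,-1.7],"dr":[0.1,0,0]},
  {"jaw":0,"delta_pos":[3.3,-0.1,-1.7],"dr":[0.1,0,0]},
  {"jaw":0,"delta_pos":[3.3,-0.1,-1.7],"dr":[0.1,0,0]},
  {"jaw":0,"delta_pos":[3,0,-2],"dr":[0,0,0]},
])

```text
time_s: 4.28
tool_pos: [630.9, 195.6, 214.4]
eef_rot: [0.257, 2.511, -0.076]
force: [3.7, -0.2, 4.0]
finger_gap: 0.5
```

```bash
python3 -c "
from plan import *
st()"
```

```text
t 4.2833 world [630.9 195.6 214.4] rack [ 53.3   0.8 214.4] zaxis [ 0.581  0.002 -0.814] yaxis [0.003 1.    0.005] F [ 3.7 -0.2  4. ] gap 0.5 q [-0.92  0.3   0.37  2.04  0.75  0.48  0.16]
```

Request:
send_rows([
  {"jaw":0,"delta_pos":[-5,-0.5,4],"dr":[0,0.2,0]},
  {"jaw":0,"delta_pos":[2,0,5],"dr":[0,0.2,0]},
  {"jaw":0,"delta_pos":[1,0,2],"dr":[0,0,0]},
  {"jaw":0,"delta_pos":[0,0,0],"dr":[0,0,0]},
])

```text
time_s: 4.62
tool_pos: [638.7, 195.3, 208.6]
eef_rot: [0.257, 2.515, -0.07]
force: [2.1, -0.5, 1.5]
finger_gap: 0.7
```

```bash
python3 -c "
from plan import *
st()"
```

```text
t 4.6167 world [638.7 195.3 208.6] rack [ 61.    2.  208.6] zaxis [ 0.577  0.006 -0.817] yaxis [0.002 1.    0.008] F [ 2.1 -0.5  1.5] gap 0.7 q [-0.9   0.32  0.36  2.03  0.73  0.46  0.18]
```

Request:
send_rows([
  {"jaw":0,"delta_pos":[2,-1.5,-1.5],"dr":[0.1,0,0]},
  {"jaw":0,"delta_pos":[2.5,-0.7,-2],"dr":[0.1,0,0]},
  {"jaw":0,"delta_pos":[3,0,-2.5],"dr":[0,0,0]},
  {"jaw":0,"delta_pos":[3,0,-3],"dr":[0,0,0]},
])

```text
time_s: 4.95
tool_pos: [627.4, 196.6, 213.0]
eef_rot: [0.259, 2.508, -0.07]
force: [2.9, -0.2, 4.4]
finger_gap: 0.5
```

```bash
python3 shot.py d; python3 - <<'E'
import cv2,numpy as np
a=cv2.imread('pics/d_side.png')[110:210,240:340]; b=cv2.imread('pics/d_top.png')[140:240,225:325]
o=np.hstack([cv2.resize(i,(400,400),interpolation=cv2.INTER_CUBIC) for i in(a,b)])
cv2.imwrite('pics/d2.png',o)
E
```

```text
t 4.95 world [627.4 196.6 213. ] rack [ 49.6   1.  213. ] zaxis [ 0.582  0.005 -0.813] yaxis [0.004 1.    0.009] F [ 2.9 -0.2  4.4] gap 0.5 q [-0.93  0.3   0.37  2.05  0.76  0.47  0.14]
side tcp px [[300.5 173.7]]
top tcp px [[270.2 171. ]]
```

View pics/d2.png

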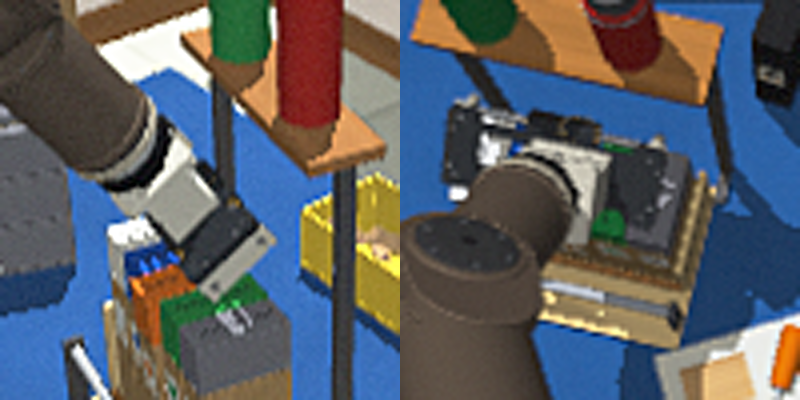

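Request:
send_rows([
  {"jaw":0,"delta_pos":[3.5,-0.6,-3.7],"dr":[0.1,0.2,0]},
  {"jaw":0,"delta_pos":[3.5,-0.4,-3.7],"dr":[0.1,0.1,0]},
  {"jaw":0,"delta_pos":[3.5,0,-3.7],"dr":[0.1,0.1,0]},
])

```text
time_s: 5.3
tool_pos: [612.5, 199.3, 217.9]
eef_rot: [0.263, 2.513, -0.074]
force: [1.6, 0.7, 4.6]
finger_gap: 0.2
```

```bash
python3 -c "
from plan import *
st()"
```

```text
t 5.3 world [612.5 199.3 217.9] rack [ 34.5   0.7 217.9] zaxis [ 0.578  0.001 -0.816] yaxis [0.007 1.    0.007] F [1.6 0.7 4.6] gap 0.2 q [-0.95  0.28  0.37  2.06  0.76  0.5   0.13]
```

Request:
send_rows([
  {"jaw":0,"delta_pos":[3.7,-0.4,-3.5],"dr":[0.1,0,0]},
  {"jaw":0,"delta_pos":[3.7,-0.3,-3.5],"dr":[0.1,0,-0.1]},
])

```text
time_s: 5.47
tool_pos: [602.0, 201.3, 220.6]
eef_rot: [0.262, 2.512, -0.078]
force: [1.8, -0.1, 2.6]
finger_gap: 0.8
```

```bash
cat > z.sh <<'E'
python3 shot.py $1
python3 - $1 <<'P'
import cv2,numpy as np,sys
t=sys.argv[1]
a=cv2.imread(f'pics/{t}_side.png')[130:250,240:340]; b=cv2.imread(f'pics/{t}_top.png')[140:260,225:325]
cv2.imwrite(f'pics/{t}2.png',np.hstack([cv2.resize(i,(400,480),interpolation=cv2.INTER_CUBIC) for i in(a,b)]))
P
E
bash z.sh e
```

```text
t 5.4667 world [602.  201.3 220.6] rack [ 23.9   0.6 220.6] zaxis [ 0.579 -0.001 -0.815] yaxis [0.008 1.    0.004] F [ 1.8 -0.1  2.6] gap 0.8 q [-0.98  0.26  0.37  2.08  0.77  0.52  0.1 ]
side tcp px [[293.8 174.2]]
top tcp px [[268.4 177.4]]
```

View pics/e2.png

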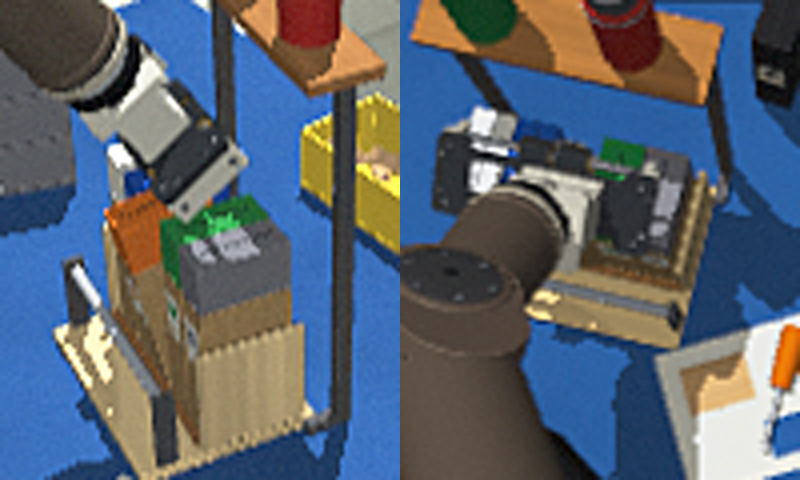

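Request:
send_rows([
  {"jaw":0,"delta_pos":[3.9,-0.4,-3.2],"dr":[0.1,0,-0.1]},
  {"jaw":0,"delta_pos":[3.9,-0.3,-3.2],"dr":[0,0,-0.1]},
  {"jaw":0,"delta_pos":[3.9,-0.3,-3.2],"dr":[0,0,-0.1]},
  {"jaw":0,"delta_pos":[3.9,-0.3,-3.2],"dr":[0,0,-0.1]},
  {"jaw":0,"delta_pos":[3.9,-0.3,-3.2],"dr":[0,0,0]},
  {"jaw":0,"delta_pos":[3.9,-0.3,-3.2],"dr":[0,0,0]},
])

```text
time_s: 6.07
tool_pos: [566.6, 204.8, 219.8]
eef_rot: [0.252, 2.518, -0.088]
force: [-0.2, 0.2, -0.6]
finger_gap: 0.4
```

```bash
bash z.sh f
```

```text
t 6.0667 world [566.6 204.8 219.8] rack [-11.6  -2.9 219.8] zaxis [ 0.575 -0.006 -0.818] yaxis [ 0.002  1.    -0.006] F [-0.2  0.2 -0.6] gap 0.4 q [-1.04  0.22  0.37  2.13  0.81  0.56  0.03]
side tcp px [[285.2 177.6]]
top tcp px [[266.9 186.7]]
```

View pics/f2.png

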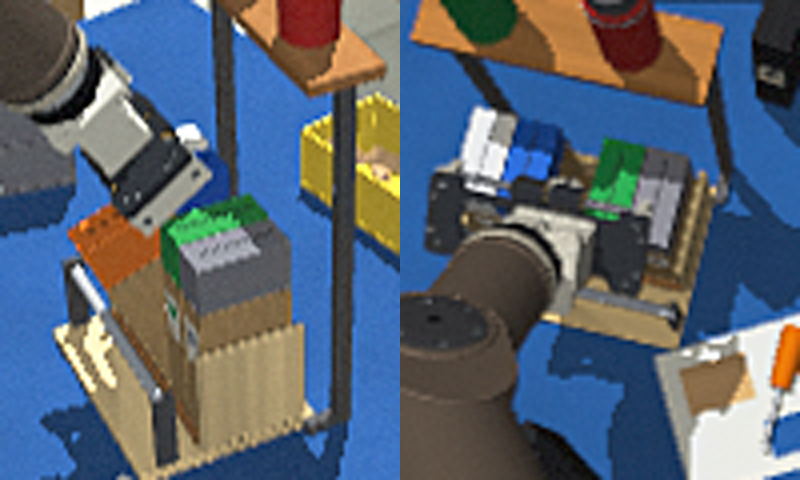

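Request:
send_rows([
  {"jaw":0,"delta_pos":[3.7,0.6,-3.4],"dr":[0,0,0]},
  {"jaw":0,"delta_pos":[3.7,0.6,-3.4],"dr":[0,0,0]},
  {"jaw":0,"delta_pos":[3.7,0.5,-3.4],"dr":[0,0,0]},
  {"jaw":0,"delta_pos":[3.7,0.3,-3.2],"dr":[0,0,0]},
])

```text
time_s: 6.5
tool_pos: [546.1, 210.6, 222.0]
eef_rot: [0.253, 2.519, -0.089]
force: [0.1, 0.6, 0.1]
finger_gap: 0.8
```

```bash
bash z.sh g
```

```text
t 6.5 world [546.1 210.6 222. ] rack [-32.8  -1.3 222. ] zaxis [ 0.575 -0.007 -0.818] yaxis [ 0.003  1.    -0.007] F [0.1 0.6 0.1] gap 0.8 q [-1.08  0.19  0.36  2.15  0.83  0.59 -0.02]
side tcp px [[279.4 178.5]]
top tcp px [[264.9 192. ]]
```

View pics/g2.png

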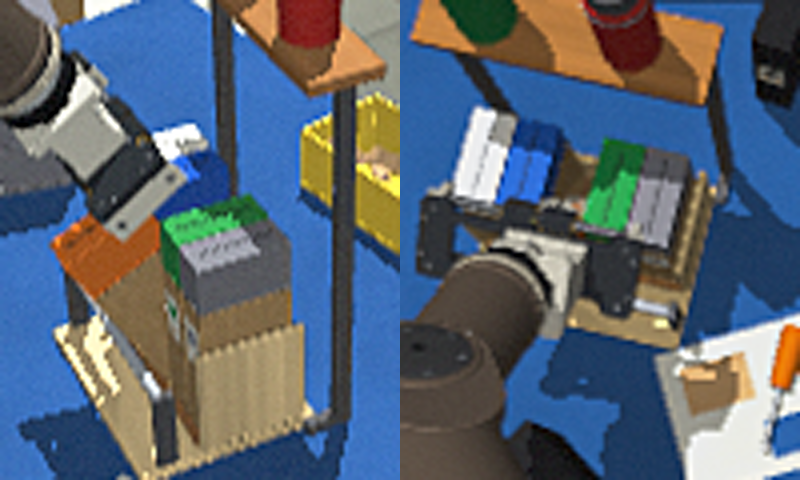

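Request:
send_rows([
  {"jaw":0,"delta_pos":[3.7,0.5,-3.2],"dr":[0,0,0]},
  {"jaw":0,"delta_pos":[3.7,0.5,-3],"dr":[0,0,0]},
  {"jaw":0,"delta_pos":[3.7,0.3,-3],"dr":[0,0,0]},
])

```text
time_s: 6.85
tool_pos: [531.7, 215.0, 223.5]
eef_rot: [0.253, 2.518, -0.089]
force: [-0.8, -0.3, 0.3]
finger_gap: 0.6
```

```bash
bash z.sh i
```

```text
t 6.85 world [531.7 215.  223.5] rack [-4.770e+01  2.000e-01  2.235e+02] zaxis [ 0.575 -0.007 -0.818] yaxis [ 0.003  1.    -0.007] F [-0.8 -0.3  0.3] gap 0.6 q [-1.11  0.18  0.35  2.17  0.83  0.61 -0.06]
side tcp px [[275.3 179.1]]
top tcp px [[263.4 195.8]]
```

View pics/i2.png

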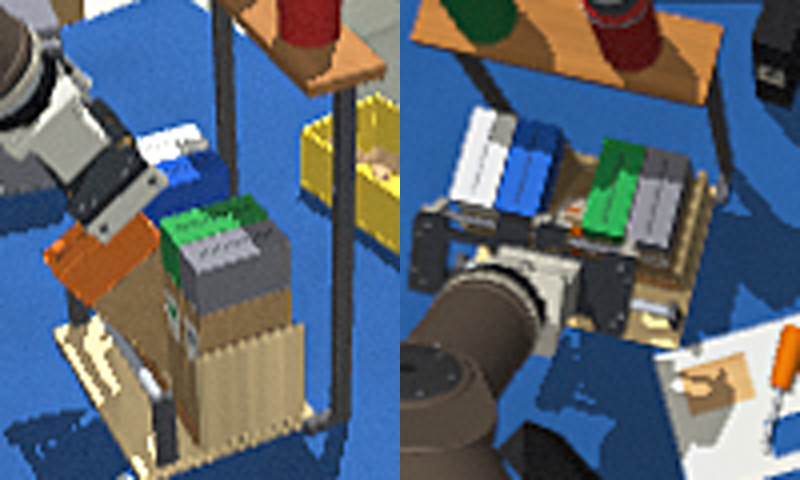

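Request:
send_rows([
  {"jaw":0,"delta_pos":[-6,0,0],"dr":[0,0,0]},
  {"jaw":0,"delta_pos":[-8,0,-10],"dr":[0,0,0]},
  {"jaw":0,"delta_pos":[-5,0,-20],"dr":[0,0,0]},
  {"jaw":40,"delta_pos":[0,0,-25],"dr":[0,0,0]},
  {"jaw":91.5,"delta_pos":[0,0,-25],"dr":[0,0,0]},
  {"jaw":91.5,"delta_pos":[4,0,-20],"dr":[0,0.5,0]},
  {"jaw":91.5,"delta_pos":[8,0,-15],"dr":[0,0.5,0]},
  {"jaw":91.5,"delta_pos":[8,0,-5],"dr":[0,0.5,0]},
])

```text
time_s: 7.62
tool_pos: [463.4, 228.1, 326.5]
eef_rot: [0.258, 2.548, -0.09]
force: [0.0, 0.9, -0.0]
finger_gap: 29.5
```

```bash
bash z.sh j
```

```text
t 7.6167 world [463.4 228.1 326.5] rack [-117.3   -0.5  326.5] zaxis [ 0.55  -0.011 -0.835] yaxis [ 0.006  1.    -0.009] F [ 0.   0.9 -0. ] gap 29.5 q [-1.2  -0.03  0.25  2.07  0.67  0.96  0.07]
side tcp px [[253.5 159.8]]
top tcp px [[253.9 209.8]]
```

View pics/j2.png

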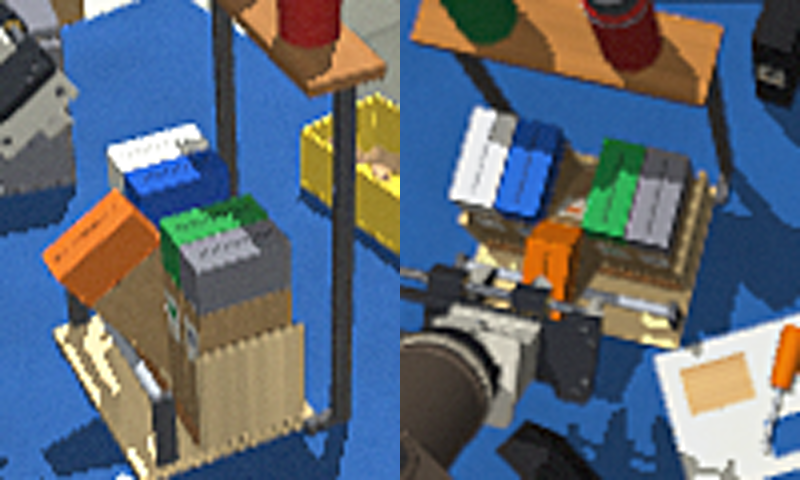

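```bash
python3 - <<'E'
from plan import *
from cell import optics
f=optics.grab_frame("top"); g=optics.grab_frame("side")
t=np.radians(29)
def tip(p,t=t):
    x,z=p[0]+45.5,p[2]-20; return [-45.5+x*np.cos(t)-z*np.sin(t),p[1],20+x*np.sin(t)+z*np.cos(t)]
for n,p in(("FL",(-44,20,212)),("FR",(-44,-20,212)),("BR",(44,-20,212)),("BL",(44,20,212)),("C",(0,0,212))):
    P=W(tip(p)); print(n,np.round(tip(p),1),"side crop2",((proj(g,P)[0]+.5-[240,130])*4).round(1),"top crop2",((proj(f,P)[0]+.5-[225,140])*4+[400,0]).round(1))
E
```

```text
FL [-137.3   20.   188.7] side crop2 [ 42.8 247.3] top crop2 [516.5 322. ]
FR [-137.3  -20.   188.7] side crop2 [ 59.4 272.8] top crop2 [559.1 331.4]
BR [-60.3 -20.  231.3] side crop2 [139.3 207.3] top crop2 [573.3 241.4]
BL [-60.3  20.  231.3] side crop2 [121.1 183.1] top crop2 [529.9 231.9]
C [-98.8   0.  210. ] side crop2 [ 90.6 227.5] top crop2 [544.6 282.1]
```

```bash
python3 - <<'E'
import cv2,numpy as np
a=cv2.imread('pics/j_side.png')[165:225,245:295]; b=cv2.imread('pics/j_top.png')[185:245,240:290]
cv2.imwrite('pics/jz.png',np.hstack([cv2.resize(i,(400,480),interpolation=cv2.INTER_CUBIC) for i in(a,b)]))
E
```

```text
(no output)
```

View pics/jz.png

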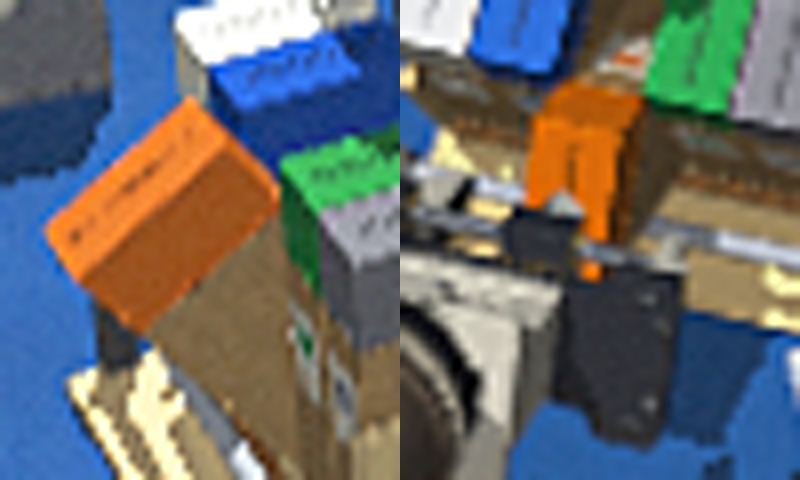

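```bash
python3 - <<'E'
from plan import *
from cell import optics
f=optics.grab_frame("top"); g=optics.grab_frame("side")
for a,b in(((269.1,177.1),(257.7,194.8)),((273.,181.),(269.6,196.1))):
    p,e=tri(g,a,f,b); print(rk(p).round(1),e)
# control: upright boxes: blue BL? use green front-right.. top corner FL of white
hs=cv2.cvtColor(f["img"],cv2.COLOR_RGB2HSV)
E
```

```text
[-55.   23.8 221. ] 13.30503681320242
[-55.4 -21.1 234.2] 18.90938477662984
```

```bash
python3 - <<'E'
from plan import *
from cell import optics
import itertools
f=optics.grab_frame("top"); g=optics.grab_frame("side")
for v in (198,199,200.2):
    p,e=tri(g,(269.1,177.1),f,(256.7,v)); print(v,rk(p).round(1),e)
im=cv2.imread('pics/j_top.png')
print(im[190:212,262][:, ::-1].tolist())
t=np.radians(29)
for th in(27,28,29,30,31,32):
    t=np.radians(th)
    def tip(p):
        x,z=p[0]+45.5,p[2]-20; return [-45.5+x*np.cos(t)-z*np.sin(t),p[1],20+x*np.sin(t)+z*np.cos(t)]
    P=[W(tip(p)) for p in((-44,20,212),(44,20,212),(-44,-20,212))]
    print(th,proj(g,P).round(1).tolist(),proj(f,P[1]).round(1).tolist(), tip((44,0,212)))
print("obs side FL 250.6,193.7 BL 269.1,177.1 FR 254.7,200.5")
E
```

```text
198 [-61.7  22.6 222.5] 1.486157877765113
199 [-63.9  20.9 223.9] 1.6618944042876582
200.2 [-66.6  19.  225.6] 5.426899073420284
[[39, 43, 66], [64, 59, 60], [75, 62, 43], [79, 66, 49], [128, 93, 54], [184, 105, 29], [183, 85, 5], [180, 87, 9], [179, 88, 10], [173, 86, 10], [174, 86, 10], [223, 111, 10], [215, 103, 10], [194, 96, 10], [224, 109, 10], [225, 108, 10], [224, 108, 10], [225, 109, 9], [225, 106, 4], [224, 105, 0], [215, 134, 86], [171, 161, 155]]
27 [[251.7, 190.1], [271.7, 174.6], [255.9, 196.5]] [[257.5, 195.5]] [np.float64(-52.92109203513405), 0, np.float64(231.70540237085606)]
28 [[251.0, 190.7], [270.7, 174.9], [255.1, 197.1]] [[257.2, 196.5]] [np.float64(-56.61473049401707), 0, np.float64(231.5436426982512)]
29 [[250.2, 191.3], [269.8, 175.3], [254.4, 197.7]] [[257.0, 197.5]] [np.float64(-60.304983298320806), 0, np.float64(231.31744478281115)]
30 [[249.5, 191.9], [268.8, 175.6], [253.6, 198.3]] [[256.7, 198.5]] [np.float64(-63.990726361292715), 0, np.float64(231.02687752661222)]
31 [[248.7, 192.6], [267.8, 176.0], [252.8, 199.0]] [[256.5, 199.5]] [np.float64(-67.67083696989134), 0, np.float64(230.6720294392554)]
32 [[248.0, 193.2], [266.9, 176.4], [252.1, 199.6]] [[256.2, 200.5]] [np.float64(-71.34419412677522), 0, np.float64(230.25300861090562)]
obs side FL 250.6,193.7 BL 269.1,177.1 FR 254.7,200.5
```

```bash
python3 - <<'E'
from plan import *
st(); rows(W([-127,0,256]),tool(29.5),5)
E
```

```text
t 8.0167 world [464.1 226.5 323.8] rack [-116.3   -1.9  323.8] zaxis [ 0.55  -0.015 -0.835] yaxis [ 0.008  1.    -0.013] F [ 0.7 -0.9 -0.1] gap 61.5 q [-1.19 -0.02  0.25  2.07  0.67  0.96  0.07]
cur rack [-116.3   -1.9  323.8] rot rel deg [-0.9  3.9  0. ] dist 68.7
0 [9.2, 0.5, 10.1] [-0.18, 0.77, 0.01]
1 [9.1, 0.5, 10.3] [-0.18, 0.77, 0.01]
2 [9.0, 0.5, 10.4] [-0.18, 0.77, 0.01]
3 [8.8, 0.4, 10.5] [-0.18, 0.77, 0.01]
4 [8.7, 0.4, 10.6] [-0.18, 0.77, 0.01]
```

Request:
send_rows([
  {"jaw":91.5,"delta_pos":[9,0.5,10],"dr":[-0.2,0.8,0]},
  {"jaw":91.5,"delta_pos":[9,0.5,10],"dr":[-0.2,0.8,0]},
  {"jaw":91.5,"delta_pos":[9,0.5,10],"dr":[-0.2,0.8,0]},
  {"jaw":91.5,"delta_pos":[9,0.5,10],"dr":[-0.2,0.8,0]},
  {"jaw":91.5,"delta_pos":[5,0.2,6],"dr":[-0.2,0.5,0]},
  {"jaw":91.5,"delta_pos":[0,0,0],"dr":[0,0,0]},
])

```text
time_s: 8.52
tool_pos: [455.6, 228.9, 258.9]
eef_rot: [0.262, 2.615, -0.07]
force: [-0.3, -1.2, 0.2]
finger_gap: 91.4
```

```bash
bash z.sh k;  python3 - <<'E'
from plan import *
rows(W([-78,0,169]),tool(29.5),7)
E
```

```text
t 8.5167 world [455.6 228.9 258.9] rack [-125.2   -1.2  258.9] zaxis [ 0.493 -0.001 -0.87 ] yaxis [ 0.001  1.    -0.001] F [-0.3 -1.2  0.2] gap 91.4 q [-1.17  0.04  0.28  2.15  0.63  0.81  0.06]
side tcp px [[253.7 177. ]]
top tcp px [[256.6 214.9]]
cur rack [-124.8   -0.6  260.3] rot rel deg [-0.   0.1 -0.1] dist 102.6
0 [0.6, 0.1, 14.6] [-0.0, 0.01, -0.01]
1 [0.6, 0.1, 14.6] [-0.0, 0.01, -0.01]
2 [0.6, 0.1, 14.6] [-0.0, 0.01, -0.01]
3 [0.6, 0.1, 14.6] [-0.0, 0.01, -0.01]
4 [0.6, 0.1, 14.6] [-0.0, 0.01, -0.01]
5 [0.6, 0.1, 14.6] [-0.0, 0.01, -0.01]
6 [0.6, 0.1, 14.6] [-0.0, 0.01, -0.01]
```

View pics/k2.png

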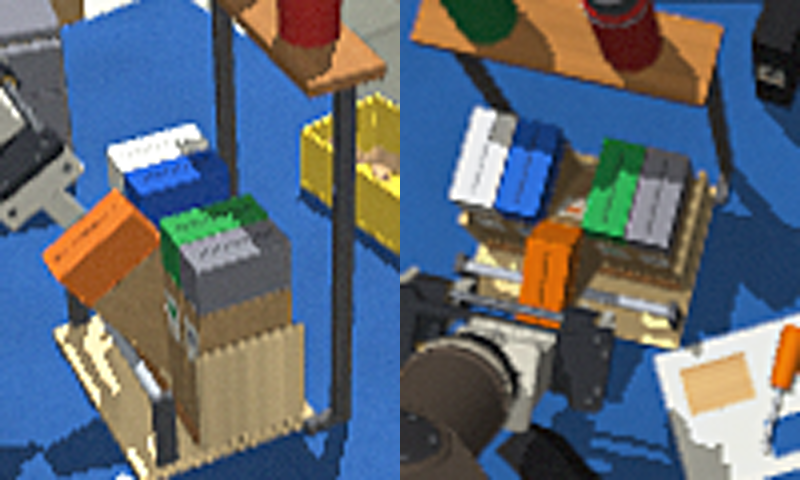

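View pics/k_side.png

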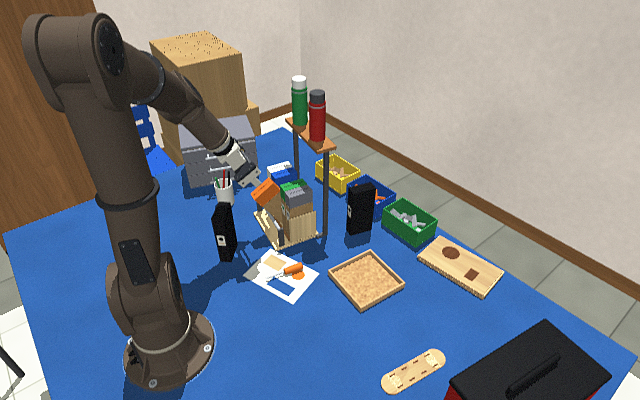

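View pics/k_top.png

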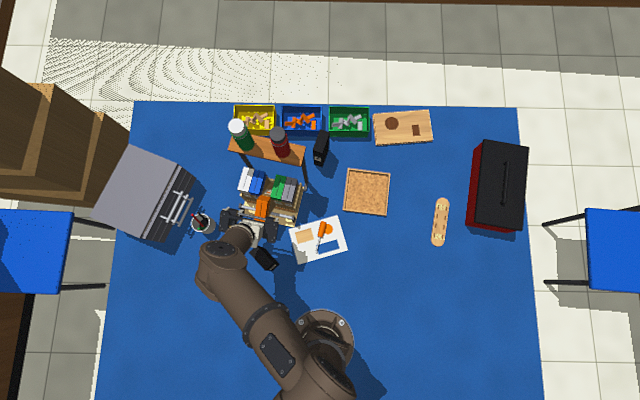

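Request:
send_rows([
  {"jaw":91.5,"delta_pos":[0.6,0.1,15],"dr":[0,0,0]},
  {"jaw":91.5,"delta_pos":[0.6,0.1,15],"dr":[0,0,0]},
  {"jaw":91.5,"delta_pos":[0.6,0.1,15],"dr":[0,0,0]},
  {"jaw":91.5,"delta_pos":[0.6,0.1,15],"dr":[0,0,0]},
  {"jaw":91.5,"delta_pos":[0.6,0.1,15],"dr":[0,0,0]},
  {"jaw":91.5,"delta_pos":[0.6,0.1,13],"dr":[0,0,0]},
  {"jaw":91.5,"delta_pos":[0.6,0.1,10],"dr":[0,0,0]},
  {"jaw":91.5,"delta_pos":[0,0,0],"dr":[0,0,0]},
])

```text
time_s: 9.28
tool_pos: [506.6, 226.1, 177.0]
eef_rot: [0.26, 2.604, -0.056]
force: [-0.3, -0.0, -0.3]
finger_gap: 91.4
```

```bash
bash z.sh l;  python3 - <<'E'
from plan import *
rows(W([-78,0,169]),tool(29.5),1)
E
```

```text
t 9.2833 world [506.6 226.1 177. ] rack [-74.6   6.1 177. ] zaxis [ 0.502  0.01  -0.865] yaxis [-0.003  1.     0.01 ] F [-0.3 -0.  -0.3] gap 91.4 q [-1.1   0.23  0.35  2.21  0.74  0.52 -0.01]
side tcp px [[268.6 190.8]]
top tcp px [[261.9 204.8]]
cur rack [-74.9   6.6 178.2] rot rel deg [ 0.7  0.6 -0.2] dist 11.7
0 [7.3, -6.7, 6.4] [0.66, 0.63, -0.18]
```

View pics/l2.png

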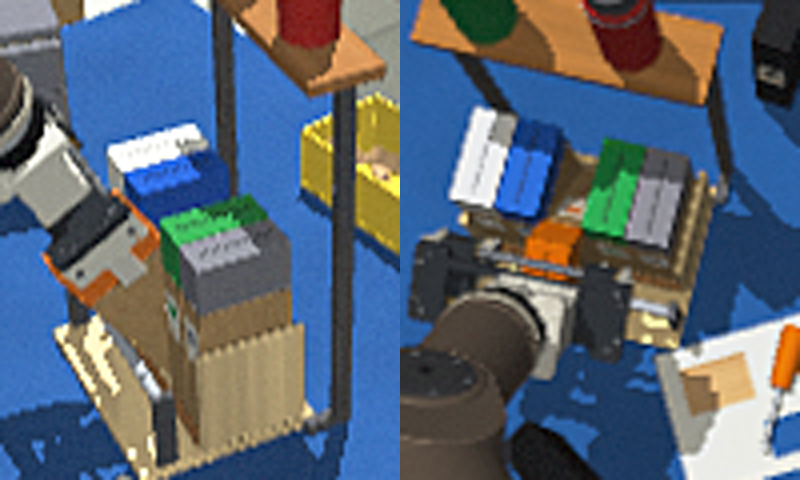

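Request:
send_rows([
  {"jaw":91.5,"delta_pos":[3,-3.5,4],"dr":[0.4,0.3,-0.1]},
  {"jaw":91.5,"delta_pos":[3,-3.5,4],"dr":[0.3,0.3,-0.1]},
  {"jaw":91.5,"delta_pos":[0,0,0],"dr":[0,0,0]},
])

```text
time_s: 9.63
tool_pos: [503.9, 221.1, 169.8]
eef_rot: [0.26, 2.614, -0.067]
force: [0.9, 0.3, 0.0]
finger_gap: 91.3
```

```bash
python3 - <<'E'
from plan import *
st()
E
```

```text
t 9.6333 world [503.9 221.1 169.8] rack [-76.2   0.6 169.8] zaxis [ 0.494  0.002 -0.87 ] yaxis [-0.001  1.     0.001] F [0.9 0.3 0. ] gap 91.3 q [-1.09  0.23  0.35  2.21  0.74  0.51 -0.01]
```

Request:
send_rows([
  {"jaw":30,"delta_pos":[0,0,0],"dr":[0,0,0]},
  {"jaw":30,"delta_pos":[0,0,0],"dr":[0,0,0]},
  {"jaw":30,"delta_pos":[0,0,0],"dr":[0,0,0]},
  {"jaw":30,"delta_pos":[0,0,0],"dr":[0,0,0]},
  {"jaw":30,"delta_pos":[0,0,0],"dr":[0,0,0]},
  {"jaw":30,"delta_pos":[0,0,0],"dr":[0,0,0]},
  {"jaw":30,"delta_pos":[0,0,0],"dr":[0,0,0]},
  {"jaw":30,"delta_pos":[0,0,0],"dr":[0,0,0]},
], squeeze=35)

```text
time_s: 10.3
tool_pos: [503.9, 221.6, 171.0]
eef_rot: [0.26, 2.613, -0.064]
force: [0.2, -0.4, 0.3]
finger_gap: 42.9
```

```bash
python3 - <<'E'
from plan import *
st()
E
```

```text
t 10.3 world [503.9 221.6 171. ] rack [-76.4   1.2 171. ] zaxis [ 0.494  0.004 -0.869] yaxis [-0.002  1.     0.003] F [ 0.2 -0.4  0.3] gap 42.9 q [-1.09  0.23  0.35  2.21  0.74  0.52 -0.  ]
```

Request:
send_rows([
  {"jaw":30,"delta_pos":[0,0,0],"dr":[0,0,0]},
  {"jaw":30,"delta_pos":[0,0,0],"dr":[0,0,0]},
  {"jaw":30,"delta_pos":[0,0,0],"dr":[0,0,0]},
])

```text
time_s: 10.55
tool_pos: [503.9, 221.7, 171.0]
eef_rot: [0.26, 2.613, -0.064]
force: [0.6, -0.4, 0.5]
finger_gap: 39.6
```

```bash
python3 - <<'E'
from plan import *
st()
E
```

```text
t 10.55 world [503.9 221.7 171. ] rack [-76.4   1.2 171. ] zaxis [ 0.494  0.004 -0.869] yaxis [-0.002  1.     0.003] F [ 0.6 -0.4  0.5] gap 39.6 q [-1.09  0.23  0.35  2.21  0.74  0.52 -0.  ]
```

Request:
send_rows([
  {"jaw":30,"delta_pos":[-0.7,0,-6],"dr":[0,0,0]},
  {"jaw":30,"delta_pos":[-0.5,0.2,-8],"dr":[0,0,0]},
  {"jaw":30,"delta_pos":[0,0.2,-8],"dr":[0,0,0]},
  {"jaw":30,"delta_pos":[0,0.2,-8],"dr":[0,0,0]},
])

```text
time_s: 10.88
tool_pos: [488.5, 224.1, 198.0]
eef_rot: [0.26, 2.616, -0.069]
force: [0.1, 0.5, -1.9]
finger_gap: 40.1
```

```bash
bash z.sh m
```

```text
t 10.8833 world [488.5 224.1 198. ] rack [-91.9   0.6 198. ] zaxis [ 0.492  0.    -0.87 ] yaxis [-0.001  1.    -0.   ] F [ 0.1  0.5 -1.9] gap 40.1 q [-1.11  0.17  0.32  2.2   0.69  0.61  0.03]
side tcp px [[264.1 188.1]]
top tcp px [[261.3 208.6]]
```

View pics/m2.png

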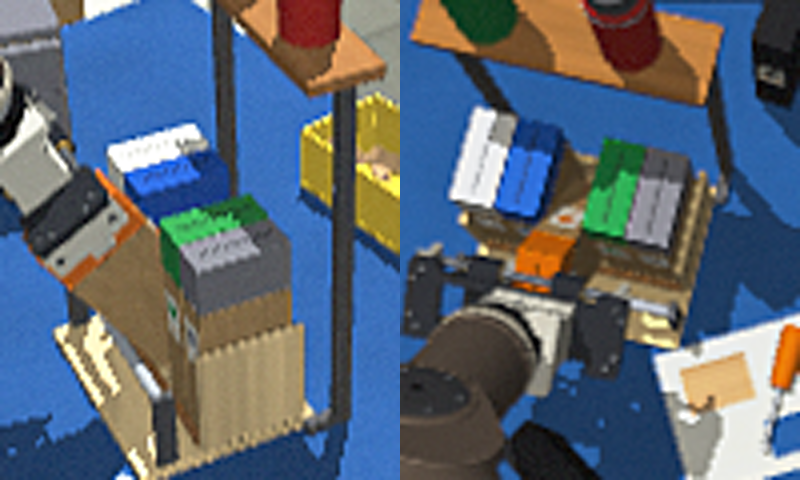

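Request:
send_rows([
  {"jaw":30,"delta_pos":[0,0.2,-10],"dr":[0,0,0]},
  {"jaw":30,"delta_pos":[0,0.2,-11],"dr":[0,0,0]},
  {"jaw":30,"delta_pos":[0,0.3,-11],"dr":[0,0,0]},
  {"jaw":30,"delta_pos":[0,0.3,-11],"dr":[0,0,0]},
  {"jaw":30,"delta_pos":[0,0.3,-11],"dr":[0,0,0]},
])

```text
time_s: 11.4
tool_pos: [461.0, 229.8, 246.3]
eef_rot: [0.261, 2.617, -0.069]
force: [0.5, 1.0, -3.0]
finger_gap: 39.6
```

```bash
bash z.sh n
```

```text
t 11.4 world [461.  229.8 246.3] rack [-120.     0.7  246.3] zaxis [ 0.491  0.    -0.871] yaxis [-0.  1. -0.] F [ 0.5  1.  -3. ] gap 39.6 q [-1.16  0.07  0.28  2.16  0.64  0.77  0.06]
side tcp px [[255. 179.]]
top tcp px [[257. 214.]]
```

View pics/n2.png

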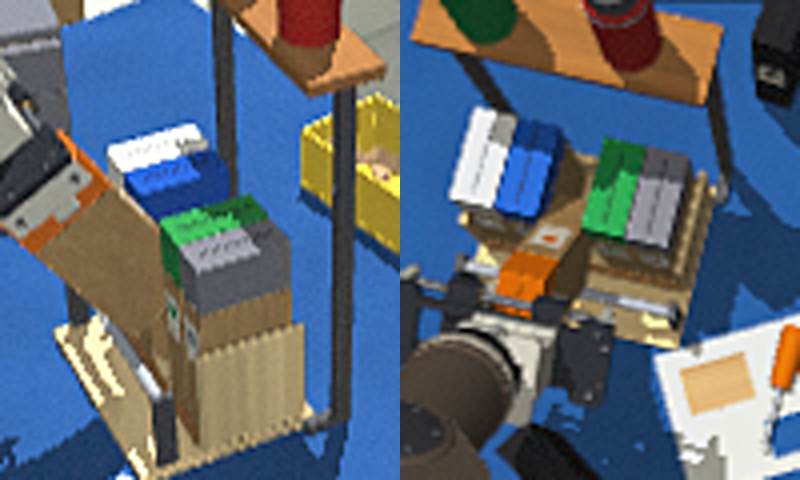

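Request:
send_rows([
  {"jaw":30,"delta_pos":[0,0.1,-13],"dr":[0,0,0]},
  {"jaw":30,"delta_pos":[0,0.1,-14],"dr":[0,0,0]},
  {"jaw":30,"delta_pos":[0,0.1,-14],"dr":[0,0,0]},
  {"jaw":30,"delta_pos":[0,0.1,-14],"dr":[0,0,0]},
  {"jaw":30,"delta_pos":[0,0.1,-14],"dr":[0,0,0]},
  {"jaw":30,"delta_pos":[0,0.1,-14],"dr":[0,0,0]},
  {"jaw":30,"delta_pos":[-1,0.1,-14],"dr":[0,0,0]},
])

```text
time_s: 12.08
tool_pos: [414.2, 237.6, 329.2]
eef_rot: [0.262, 2.619, -0.074]
force: [-0.2, 0.5, -1.8]
finger_gap: 39.8
```

```bash
bash z.sh o
```

```text
t 12.0833 world [414.2 237.6 329.2] rack [-167.4   -0.9  329.2] zaxis [ 0.49  -0.004 -0.872] yaxis [ 0.002  1.    -0.004] F [-0.2  0.5 -1.8] gap 39.8 q [-1.23 -0.07  0.21  2.07  0.58  1.04  0.08]
side tcp px [[238.7 162.2]]
top tcp px [[249.4 224.1]]
```

View pics/o2.png

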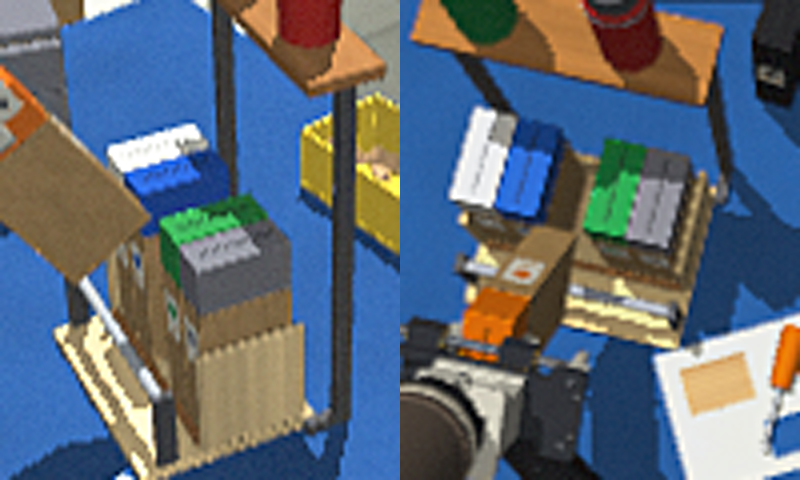

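Request:
send_rows([
  {"jaw":30,"delta_pos":[-6,0.2,-12],"dr":[0,0,0]},
  {"jaw":30,"delta_pos":[-7,0.2,-12],"dr":[0,0,0]},
  {"jaw":30,"delta_pos":[-7,0.2,-12],"dr":[0,0,0]},
  {"jaw":30,"delta_pos":[-7,0.2,-12],"dr":[0,0,0]},
  {"jaw":30,"delta_pos":[-7,0.2,-12],"dr":[0,1,0]},
  {"jaw":30,"delta_pos":[-5,0.2,-6],"dr":[0,2,0]},
  {"jaw":30,"delta_pos":[-2,0,0],"dr":[0,3,0]},
  {"jaw":30,"delta_pos":[0,0,0],"dr":[0,3,0]},
])

```text
time_s: 12.85
tool_pos: [420.1, 236.4, 400.5]
eef_rot: [0.276, 2.78, -0.065]
force: [0.4, 0.4, -2.8]
finger_gap: 40.4
```

```bash
python3 - <<'E'
from plan import *
st()
TR=np.array([599,-178.5,0])
rows(np.array([480,60,380]),tool(0),10)
E
```

```text
t 12.85 world [420.1 236.4 400.5] rack [-161.4   -0.9  400.5] zaxis [ 0.343 -0.011 -0.939] yaxis [ 0.001  1.    -0.011] F [ 0.4  0.4 -2.8] gap 40.4 q [-1.2  -0.07  0.32  1.83  0.36  1.24  0.4 ]
cur rack [-161.4   -0.9  400.5] rot rel deg [-0.7 20.   0.1] dist 187.4
0 [-8.0, -16.1, 5.3] [-0.07, 2.0, 0.01]
1 [-8.2, -16.1, 5.0] [-0.07, 2.0, 0.01]
2 [-8.4, -16.1, 4.7] [-0.07, 2.0, 0.01]
3 [-8.6, -16.1, 4.4] [-0.07, 2.0, 0.01]
4 [-8.7, -16.1, 4.1] [-0.07, 2.0, 0.01]
5 [-8.8, -16.1, 3.7] [-0.07, 2.0, 0.01]
6 [-9.0, -16.1, 3.4] [-0.07, 2.0, 0.01]
7 [-9.1, -16.1, 3.1] [-0.07, 2.0, 0.01]
8 [-9.2, -16.1, 2.7] [-0.07, 2.0, 0.01]
9 [-9.3, -16.1, 2.4] [-0.07, 2.0, 0.01]
```

Request:
send_rows([
  {"jaw":30,"delta_pos":[-4,-8,2],"dr":[-0.1,2,0]},
  {"jaw":30,"delta_pos":[-8,-16,4],"dr":[-0.1,2,0]},
  {"jaw":30,"delta_pos":[-8,-17,4],"dr":[-0.1,2,0]},
  {"jaw":30,"delta_pos":[-8,-17,4],"dr":[-0.1,2,0]},
  {"jaw":30,"delta_pos":[-8,-17,4],"dr":[-0.1,2,0]},
  {"jaw":30,"delta_pos":[-8,-17,4],"dr":[-0.1,2,0]},
  {"jaw":30,"delta_pos":[-9,-17,3],"dr":[-0.1,2,0]},
  {"jaw":30,"delta_pos":[-9,-17,3],"dr":[-0.1,2,0]},
])

```text
time_s: 13.52
tool_pos: [465.9, 93.1, 377.4]
eef_rot: [0.309, 3.066, -0.016]
force: [0.8, -0.1, -2.9]
finger_gap: 39.9
```

```bash
python3 shot.py p; python3 - <<'E'
from plan import *
B=R.from_euler('z',-8,degrees=True)
rows(np.array([599,-178.5,320]),tool(0,0,B),14)
E
```

```text
t 13.5167 world [465.9  93.1 377.4] rack [ -88.1 -132.4  377.4] zaxis [ 0.061 -0.004 -0.998] yaxis [ 0.002  1.    -0.004] F [ 0.8 -0.1 -2.9] gap 39.9 q [-0.97  0.03  0.66  1.74  0.02  1.33  1.06]
side tcp px [[278.7 165. ]]
top tcp px [[294.6 206.7]]
cur rack [ -86.5 -135.5  377.2] rot rel deg [-0.5  3.5 -3.9] dist 304.4
0 [-12.9, -16.8, 5.0] [-0.04, 0.25, -0.28]
1 [-12.8, -16.8, 4.9] [-0.04, 0.25, -0.28]
2 [-12.8, -16.9, 4.9] [-0.04, 0.25, -0.28]
3 [-12.7, -17.0, 4.8] [-0.04, 0.25, -0.28]
4 [-12.7, -17.0, 4.7] [-0.04, 0.25, -0.28]
5 [-12.6, -17.1, 4.7] [-0.04, 0.25, -0.28]
6 [-12.5, -17.2, 4.6] [-0.04, 0.25, -0.28]
7 [-12.5, -17.2, 4.5] [-0.04, 0.25, -0.28]
8 [-12.4, -17.3, 4.5] [-0.04, 0.25, -0.28]
9 [-12.3, -17.3, 4.4] [-0.04, 0.25, -0.28]
10 [-12.3, -17.4, 4.3] [-0.04, 0.25, -0.28]
11 [-12.2, -17.5, 4.3] [-0.04, 0.25, -0.28]
12 [-12.1, -17.5, 4.2] [-0.04, 0.25, -0.28]
13 [-12.1, -17.6, 4.1] [-0.04, 0.25, -0.28]
```

View pics/p_side.png

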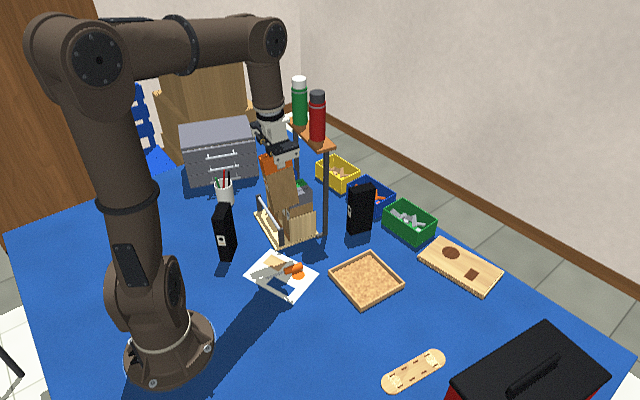

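View pics/p_top.png

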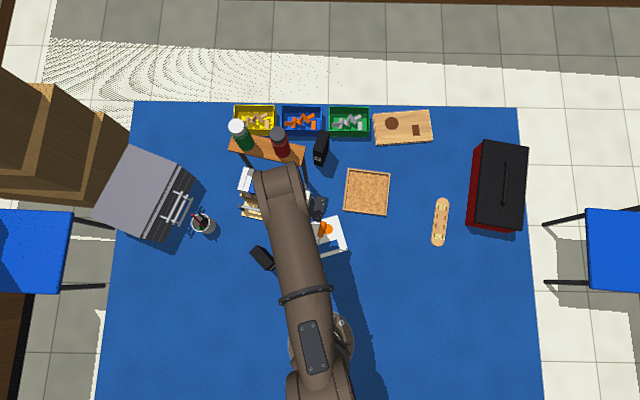

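Request:
send_rows([
  {"jaw":30,"delta_pos":[-8,-17,3],"dr":[0,0.5,-0.3]},
  {"jaw":30,"delta_pos":[-10,-18,3],"dr":[0,0.5,-0.3]},
  {"jaw":30,"delta_pos":[-12,-18,3],"dr":[0,0.5,-0.3]},
  {"jaw":30,"delta_pos":[-13,-18,4],"dr":[0,0.5,-0.3]},
  {"jaw":30,"delta_pos":[-13,-18,4],"dr":[0,0.5,-0.3]},
  {"jaw":30,"delta_pos":[-13,-17,4],"dr":[0,0.4,-0.3]},
])

```text
time_s: 14.12
tool_pos: [516.4, -30.9, 352.7]
eef_rot: [0.274, 3.122, -0.027]
force: [0.4, 0.1, -2.6]
finger_gap: 39.9
```

```bash
python3 - <<'E'
from plan import *
st()
B=R.from_euler('z',-8,degrees=True)
rows(np.array([599,-178.5,300]),tool(0,0,B),9)
E
```

```text
t 14.1167 world [516.4 -30.9 352.7] rack [ -14.1 -243.9  352.7] zaxis [ 0.01  -0.016 -1.   ] yaxis [-0.024  1.    -0.016] F [ 0.4  0.1 -2.6] gap 39.9 q [-0.72  0.19  0.81  1.68 -0.12  1.33  1.51]
cur rack [ -14.1 -243.9  352.7] rot rel deg [-0.9  0.5 -2. ] dist 177.1
0 [-11.8, -14.5, 6.2] [-0.1, 0.06, -0.22]
1 [-11.8, -14.5, 6.2] [-0.1, 0.06, -0.22]
2 [-11.7, -14.6, 6.1] [-0.1, 0.06, -0.22]
3 [-11.7, -14.6, 6.1] [-0.1, 0.06, -0.22]
4 [-11.6, -14.7, 6.1] [-0.1, 0.06, -0.22]
5 [-11.6, -14.7, 6.0] [-0.1, 0.06, -0.22]
6 [-11.5, -14.8, 6.0] [-0.1, 0.06, -0.22]
7 [-11.5, -14.9, 5.9] [-0.1, 0.06, -0.22]
8 [-11.4, -14.9, 5.9] [-0.1, 0.06, -0.22]
```

Request:
send_rows([
  {"jaw":30,"delta_pos":[-12,-15,6],"dr":[-0.1,0,-0.2]},
  {"jaw":30,"delta_pos":[-12,-15,6],"dr":[-0.1,0,-0.2]},
  {"jaw":30,"delta_pos":[-12,-15,6],"dr":[-0.1,0,-0.2]},
  {"jaw":30,"delta_pos":[-12,-15,6],"dr":[-0.1,0,-0.2]},
  {"jaw":30,"delta_pos":[-12,-15,6],"dr":[-0.1,0,-0.2]},
  {"jaw":30,"delta_pos":[-10,-12,6],"dr":[-0.1,0,-0.2]},
])

```text
time_s: 14.62
tool_pos: [573.7, -138.0, 309.3]
eef_rot: [0.249, 3.128, -0.03]
force: [-0.3, -0.7, -2.5]
finger_gap: 39.9
```

```bash
python3 - <<'E'
from plan import *
st()
B=R.from_euler('z',-8,degrees=True)
rows(np.array([599,-178.5,290]),tool(0,0,B),4)
E
```

```text
t 14.6167 world [ 573.7 -138.   309.3] rack [  63.2 -337.5  309.3] zaxis [ 0.006 -0.019 -1.   ] yaxis [-0.04   0.999 -0.019] F [-0.3 -0.7 -2.5] gap 39.9 q [-0.43  0.38  0.82  1.59 -0.27  1.29  1.83]
cur rack [  63.2 -337.5  309.3] rot rel deg [-1.1  0.3 -1.1] dist 51.6
0 [-7.8, -8.9, 5.1] [-0.27, 0.08, -0.28]
1 [-7.8, -9.0, 5.0] [-0.27, 0.08, -0.28]
2 [-7.7, -9.0, 4.9] [-0.27, 0.08, -0.28]
3 [-7.7, -9.1, 4.9] [-0.27, 0.08, -0.28]
```

Request:
send_rows([
  {"jaw":30,"delta_pos":[-8,-9,5],"dr":[-0.3,0.1,-0.3]},
  {"jaw":30,"delta_pos":[-8,-9,5],"dr":[-0.3,0.1,-0.3]},
  {"jaw":30,"delta_pos":[-6,-7,5],"dr":[-0.3,0.1,-0.2]},
  {"jaw":30,"delta_pos":[-2,-2,3],"dr":[-0.2,0,-0.1]},
  {"jaw":30,"delta_pos":[0,0,0],"dr":[0,0,0]},
])

```text
time_s: 15.03
tool_pos: [593.2, -176.0, 282.0]
eef_rot: [-0.238, -3.124, 0.016]
force: [-0.3, 0.4, -1.9]
finger_gap: 39.5
```

```bash
python3 shot.py q; python3 - <<'E'
from plan import *
B=R.from_euler('z',-8,degrees=True)
rows(np.array([599,-178.5,190]),tool(0,0,B),8)
a=cv2.imread('pics/q_side.png')[150:330,300:450]; b=cv2.imread('pics/q_top.png')[120:260,300:440]
cv2.imwrite('pics/q2.png',np.hstack([cv2.resize(a,(400,480)),cv2.resize(b,(400,400)) [0:400] if 0 else cv2.copyMakeBorder(cv2.resize(b,(400,400)),0,80,0,0,0)]))
E
```

```text
t 15.0333 world [ 593.2 -176.   282. ] rack [  89.8 -371.   282. ] zaxis [-0.008 -0.011 -1.   ] yaxis [-0.047  0.999 -0.011] F [-0.3  0.4 -1.9] gap 39.5 q [-0.32  0.46  0.79  1.55 -0.32  1.28  1.93]
side tcp px [[369.7 216.8]]
top tcp px [[373.7 177.1]]
cur rack [  89.5 -369.9  282.9] rot rel deg [-0.6 -0.4 -0.6] dist 93.1
0 [-0.9, -0.2, 11.6] [-0.07, -0.05, -0.08]
1 [-0.9, -0.2, 11.6] [-0.07, -0.05, -0.08]
2 [-0.9, -0.3, 11.6] [-0.07, -0.05, -0.08]
3 [-0.8, -0.3, 11.6] [-0.07, -0.05, -0.08]
4 [-0.8, -0.3, 11.6] [-0.07, -0.05, -0.08]
5 [-0.8, -0.3, 11.6] [-0.07, -0.05, -0.08]
6 [-0.8, -0.3, 11.6] [-0.07, -0.05, -0.08]
7 [-0.8, -0.3, 11.6] [-0.07, -0.05, -0.08]
```

View pics/q2.png

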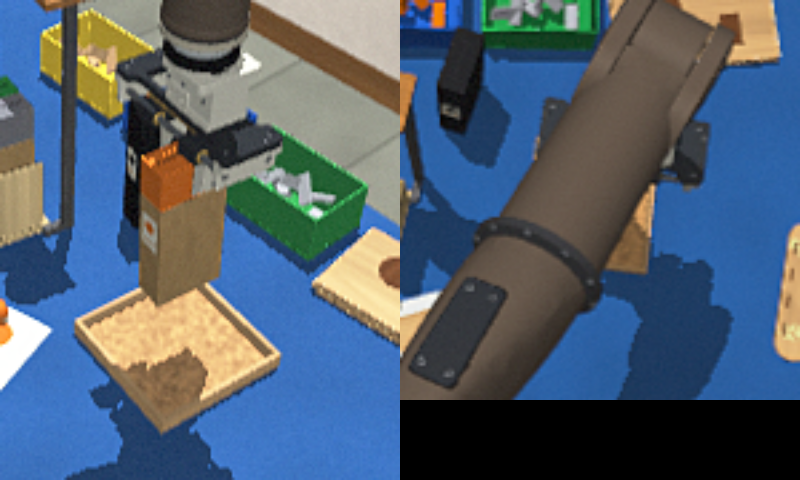

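```bash
python3 - <<'E'
import cv2,numpy as np
a=cv2.imread('pics/q_side.png')[195:275,340:400]
cv2.imwrite('pics/qz.png',cv2.resize(a,None,fx=7,fy=7,interpolation=cv2.INTER_CUBIC))
E
```

```text
(no output)
```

View pics/qz.png

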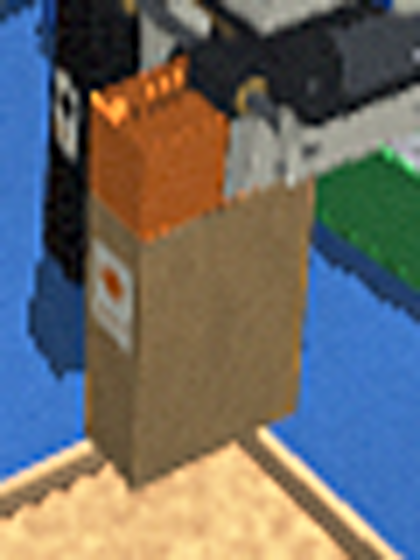

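```bash
python3 - <<'E'
from plan import *
from cell import optics
g=optics.grab_frame("side")
T=manip.state()["tool_pos"]; print(T)
B=R.from_euler('z',-8.3,degrees=True)
for zf in (110,118,126,134):
    P=plane(g,(358.9,264.6),zf);Q=plane(g,(360.6,229.2),zf+150);Rt=plane(g,(382,253.4),zf);L=plane(g,(351.7,256.7),zf)
    inv=B.inv().apply
    print(zf,"edge",inv(Q-P).round(1),"88:",inv(Rt-P).round(1),"40:",inv(L-P).round(1),"centre rel TCP",inv((Rt+L)/2-T).round(1))
E
```

```text
[ 593.41080181 -174.47179859  283.48128019]
110 edge [ -4.5   1.8 150. ] 88: [90.1  0.6 -0. ] 40: [-0.2 38.4 -0. ] centre rel TCP [  11.6    6.3 -173.5]
118 edge [ -5.3   0.8 150. ] 88: [89.3  0.6  0. ] 40: [-0.2 38.1  0. ] centre rel TCP [   6.6    0.6 -165.5]
126 edge [ -6.1  -0.3 150. ] 88: [88.6  0.6  0. ] 40: [-0.2 37.7 -0. ] centre rel TCP [   1.6   -5.2 -157.5]
134 edge [ -7.   -1.4 150. ] 88: [87.8  0.6  0. ] 40: [-0.2 37.4  0. ] centre rel TCP [  -3.4  -10.9 -149.5]
```

Request:
send_rows([
  {"jaw":30,"delta_pos":[-0.4,-0.3,10],"dr":[-0.1,0.5,-0.1]},
  {"jaw":30,"delta_pos":[-0.4,-0.3,12],"dr":[-0.1,0.5,-0.1]},
  {"jaw":30,"delta_pos":[-0.4,-0.3,12],"dr":[-0.1,0.4,-0.1]},
  {"jaw":30,"delta_pos":[-0.4,-0.3,12],"dr":[-0.1,0,-0.1]},
  {"jaw":30,"delta_pos":[-0.4,-0.3,12],"dr":[-0.1,0,0]},
  {"jaw":30,"delta_pos":[-0.4,-0.3,12],"dr":[0,0,0]},
  {"jaw":30,"delta_pos":[0,0,10],"dr":[0,0,0]},
  {"jaw":30,"delta_pos":[0,0,5],"dr":[0,0,0]},
])

```text
time_s: 15.85
tool_pos: [593.5, -173.3, 190.2]
eef_rot: [-0.215, -3.102, -0.006]
force: [-1.5, 0.1, -2.7]
finger_gap: 40.0
```

```bash
python3 shot.py r; python3 - <<'E'
from plan import *
B=R.from_euler('z',-8,degrees=True)
rows(np.array([596,-178.5,180]),tool(0,0,B),4)
a=cv2.imread('pics/r_side.png')[205:325,320:410]
cv2.imwrite('pics/rz.png',cv2.resize(a,None,fx=5,fy=5,interpolation=cv2.INTER_CUBIC))
E
```

```text
t 15.85 world [ 593.5 -173.3  190.2] rack [  89.6 -368.3  190.2] zaxis [-0.032 -0.    -0.999] yaxis [-0.061  0.998  0.002] F [-1.5  0.1 -2.7] gap 40.0 q [-0.28  0.55  0.74  1.65 -0.39  1.13  2.  ]
side tcp px [[366.6 239.4]]
top tcp px [[370.1 183.2]]
cur rack [  89.5 -368.2  190.8] rot rel deg [ 0.1 -1.9  0.1] dist 12.3
0 [-0.9, -1.2, 2.7] [0.03, -0.47, 0.02]
1 [-0.9, -1.2, 2.7] [0.03, -0.47, 0.02]
2 [-0.9, -1.2, 2.7] [0.03, -0.47, 0.02]
3 [-0.8, -1.2, 2.7] [0.03, -0.47, 0.02]
```

View pics/rz.png

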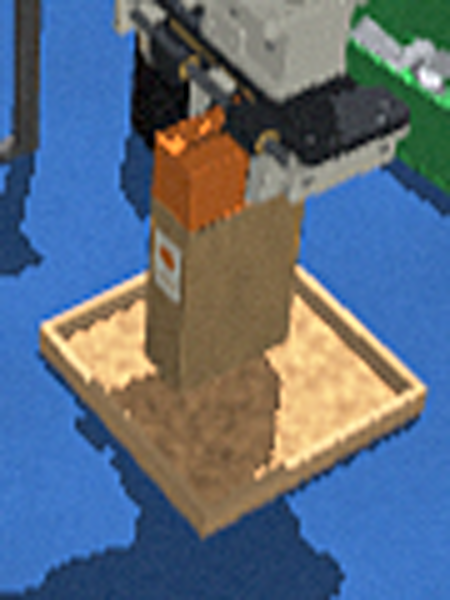

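```bash
python3 - <<'E'
from plan import *
from cell import optics
g=optics.grab_frame("side")
B=R.from_euler('z',-8,degrees=True); inv=B.inv().apply
for zf in(20,26,30):
    P=plane(g,(356.0,283.1),zf);Q=plane(g,(357.2,251.),zf+150);Rt=plane(g,(320+289.5/5-.5,205+348/5-.5),zf);L=plane(g,(320+146/5-.5,205+357/5-.5),zf)
    print(zf,inv(Q-P).round(1),inv(Rt-P).round(1),inv(L-P).round(1),"centre",((Rt+L)/2).round(1),inv((Rt+L)/2-[599,-178.5,zf]).round(1))
E
```

```text
20 [ -5.4   1.6 150. ] [82. -6.  0.] [-3.  36.7  0. ] centre [ 598.  -169.6   20. ] [-2.2  8.7  0. ]
26 [ -5.9   0.9 150. ] [81.5 -6.   0. ] [-3.  36.5  0. ] centre [ 594.1 -173.    26. ] [-5.6  4.8  0. ]
30 [ -6.2   0.5 150. ] [81.2 -5.9  0. ] [-3.  36.4  0. ] centre [ 591.5 -175.3   30. ] [-7.8  2.2  0. ]
```

Request:
send_rows([
  {"jaw":30,"delta_pos":[-0.5,-1,4],"dr":[0,-0.5,0]},
  {"jaw":30,"delta_pos":[-0.5,-1,4],"dr":[0,-0.4,0]},
  {"jaw":30,"delta_pos":[0,-1,4],"dr":[0,0,0]},
  {"jaw":30,"delta_pos":[0,0,2.5],"dr":[0,0,0]},
])

```text
time_s: 16.33
tool_pos: [596.1, -177.9, 179.0]
eef_rot: [-0.216, -3.126, -0.002]
force: [-0.6, 0.3, -2.3]
finger_gap: 39.6
```

```bash
python3 - <<'E'
from plan import *
st(); print(manip.state()["moment"])
E
```

```text
t 16.3333 world [ 596.1 -177.9  179. ] rack [  93.  -372.2  179. ] zaxis [-0.008  0.    -1.   ] yaxis [-0.061  0.998  0.001] F [-0.6  0.3 -2.3] gap 39.6 q [-0.27  0.55  0.73  1.67 -0.41  1.08  2.02]
[-0.00977035  0.05999194  0.00317189]
```

Request:
send_rows([
  {"jaw":30,"delta_pos":[0,0,2.5],"dr":[0,0,0]},
  {"jaw":30,"delta_pos":[0,0,2.5],"dr":[0,0,0]},
  {"jaw":30,"delta_pos":[0,0,2],"dr":[0,0,0]},
])

```text
time_s: 16.58
tool_pos: [596.1, -178.1, 171.7]
eef_rot: [-0.217, -3.127, -0.003]
force: [0.1, -0.8, -2.2]
finger_gap: 39.9
```

```bash
python3 - <<'E'
from plan import *
st(); print(manip.state()["moment"])
E
```

```text
t 16.5833 world [ 596.1 -178.1  171.7] rack [  93.1 -372.4  171.7] zaxis [-0.008  0.001 -1.   ] yaxis [-0.06   0.998  0.001] F [ 0.1 -0.8 -2.2] gap 39.9 q [-0.27  0.56  0.73  1.68 -0.41  1.07  2.02]
[0.006866   0.02337624 0.03352575]
```

Request:
send_rows([
  {"jaw":30,"delta_pos":[0,0,2],"dr":[0,0,0]},
  {"jaw":30,"delta_pos":[0,0,1.5],"dr":[0,0,0]},
])

```text
time_s: 16.75
tool_pos: [596.1, -177.9, 167.7]
eef_rot: [-0.217, -3.127, -0.003]
force: [0.1, -0.7, -1.2]
finger_gap: 39.8
```

```bash
python3 - <<'E'
from plan import *
st(); print(manip.state()["moment"])
E
```

```text
t 16.75 world [ 596.1 -177.9  167.7] rack [  93.1 -372.3  167.7] zaxis [-0.008  0.001 -1.   ] yaxis [-0.061  0.998  0.001] F [ 0.1 -0.7 -1.2] gap 39.8 q [-0.27  0.56  0.72  1.69 -0.42  1.06  2.02]
[ 0.00189081 -0.00835692  0.02588184]
```

Request:
send_rows([
  {"jaw":30,"delta_pos":[0,0,1.5],"dr":[0,0,0]},
  {"jaw":30,"delta_pos":[0,0,1],"dr":[0,0,0]},
])

```text
time_s: 16.92
tool_pos: [597.0, -178.2, 165.8]
eef_rot: [-0.216, -3.128, -0.002]
force: [0.2, 0.4, 11.3]
finger_gap: 39.6
```

```bash
python3 - <<'E'
from plan import *
st(); print(manip.state()["moment"])
E
```

```text
t 16.9167 world [ 597.  -178.2  165.8] rack [  94.  -372.4  165.8] zaxis [-0.006  0.001 -1.   ] yaxis [-0.061  0.998  0.001] F [ 0.2  0.4 11.3] gap 39.6 q [-0.27  0.56  0.72  1.69 -0.42  1.06  2.03]
[ 0.25686064  0.45779197 -0.05598544]
```

Contact with the tray floor: the force went from −2 N to +11 N. I'll check the pose, then release.

```bash
python3 shot.py s; python3 - <<'E'
import cv2
a=cv2.imread('pics/s_side.png')[205:325,320:410]
cv2.imwrite('pics/sz.png',cv2.resize(a,None,fx=5,fy=5,interpolation=cv2.INTER_CUBIC))
E
```

```text
t 16.9167 world [ 597.  -178.2  165.8] rack [  94.  -372.4  165.8] zaxis [-0.006  0.001 -1.   ] yaxis [-0.061  0.998  0.001] F [ 0.2  0.4 11.3] gap 39.6 q [-0.27  0.56  0.72  1.69 -0.42  1.06  2.03]
side tcp px [[368.2 245.3]]
top tcp px [[370.6 183.8]]
```

View pics/sz.png

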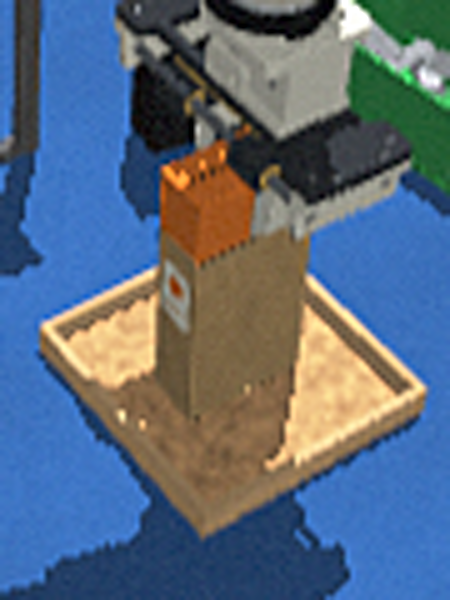

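Request:
send_rows([
  {"jaw":30,"delta_pos":[0,0,0],"dr":[0,0,0]},
  {"jaw":36,"delta_pos":[0,0,0],"dr":[0,0,0]},
  {"jaw":39,"delta_pos":[0,0,0],"dr":[0,0,0]},
  {"jaw":42,"delta_pos":[0,0,0],"dr":[0,0,0]},
  {"jaw":50,"delta_pos":[0,0,0],"dr":[0,0,0]},
  {"jaw":65,"delta_pos":[0,0,0],"dr":[0,0,0]},
  {"jaw":80,"delta_pos":[0,0,0],"dr":[0,0,0]},
  {"jaw":91,"delta_pos":[0,0,0],"dr":[0,0,0]},
], squeeze=6)

```text
time_s: 17.68
tool_pos: [597.5, -178.5, 166.3]
eef_rot: [-0.216, -3.13, -0.002]
force: [-0.4, 0.4, 0.4]
finger_gap: 64.3
```

```bash
python3 shot.py t; python3 - <<'E'
import cv2
a=cv2.imread('pics/t_side.png')[205:325,320:410]
cv2.imwrite('pics/tz.png',cv2.resize(a,None,fx=5,fy=5,interpolation=cv2.INTER_CUBIC))
E
```

```text
t 17.6833 world [ 597.5 -178.5  166.3] rack [  94.5 -372.6  166.3] zaxis [-0.005  0.001 -1.   ] yaxis [-0.061  0.998  0.001] F [-0.4  0.4  0.4] gap 64.3 q [-0.27  0.56  0.72  1.69 -0.42  1.06  2.03]
side tcp px [[368.4 245.1]]
top tcp px [[370.7 183.7]]
```

View pics/tz.png

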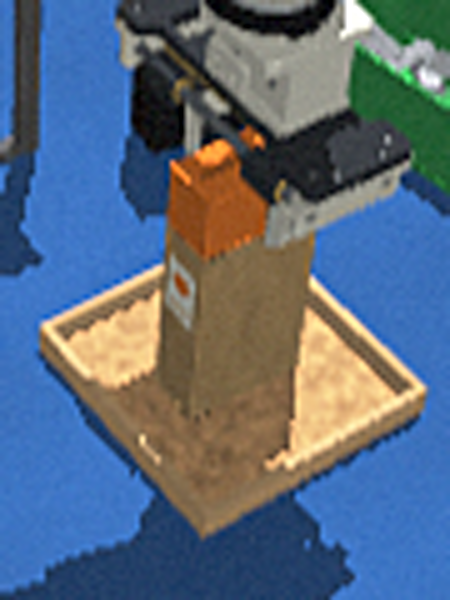

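Request:
send_rows([
  {"jaw":91,"delta_pos":[0,0,0],"dr":[0,0,0]},
  {"jaw":91,"delta_pos":[0,0,0],"dr":[0,0,0]},
  {"jaw":91,"delta_pos":[0,0,-4],"dr":[0,0,0]},
  {"jaw":91,"delta_pos":[0,0,-8],"dr":[0,0,0]},
  {"jaw":91,"delta_pos":[0,0,-12],"dr":[0,0,0]},
  {"jaw":91,"delta_pos":[0,0,-12],"dr":[0,0,0]},
  {"jaw":91,"delta_pos":[0,0,-12],"dr":[0,0,0]},
  {"jaw":91,"delta_pos":[0,0,-12],"dr":[0,0,0]},
])

```text
time_s: 18.45
tool_pos: [596.6, -178.4, 230.3]
eef_rot: [-0.217, -3.126, -0.002]
force: [0.9, -0.4, 0.4]
finger_gap: 91.1
```

Request:
send_rows([
  {"jaw":91,"delta_pos":[0,0,-20],"dr":[0,0,0]},
  {"jaw":91,"delta_pos":[0,0,-25],"dr":[0,0,0]},
  {"jaw":91,"delta_pos":[0,0,-25],"dr":[0,0,0]},
  {"jaw":91,"delta_pos":[0,0,-25],"dr":[0,0,0]},
  {"jaw":91,"delta_pos":[0,0,-20],"dr":[0,0,0]},
  {"jaw":91,"delta_pos":[10,-15,-10],"dr":[0,0,0]},
  {"jaw":91,"delta_pos":[15,-20,0],"dr":[0,0,0]},
  {"jaw":91,"delta_pos":[0,0,0],"dr":[0,0,0]},
])

```text
time_s: 19.12
tool_pos: [566.1, -213.3, 374.7]
eef_rot: [0.218, 3.131, -0.005]
force: [-0.5, -0.4, 0.5]
finger_gap: 90.9
```

```bash
python3 shot.py u
```

```text
t 19.1167 world [ 566.1 -213.3  374.7] rack [  70.6 -412.9  374.7] zaxis [ 0.003 -0.003 -1.   ] yaxis [-0.06   0.998 -0.003] F [-0.5 -0.4  0.5] gap 90.9 q [-0.28  0.38  0.83  1.43 -0.28  1.45  1.98]
side tcp px [[375.4 201.5]]
top tcp px [[388.  177.7]]
```

View pics/u_side.png

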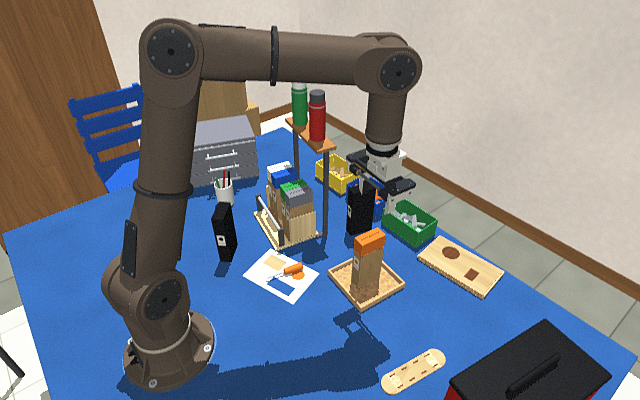

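View pics/u_top.png

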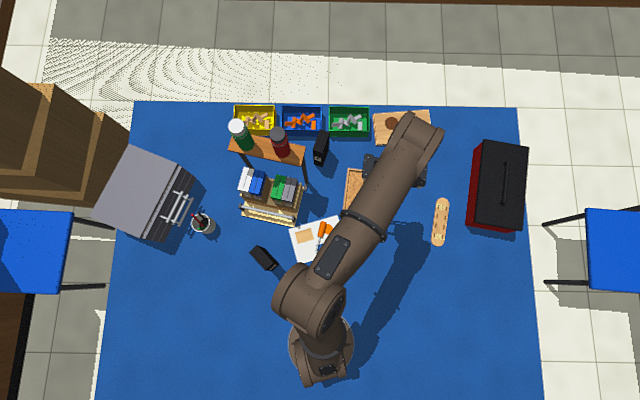

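```bash
python3 - <<'E'
import cv2,numpy as np
a=cv2.imread('pics/u_side.png'); b=cv2.imread('pics/side0.png'); t=cv2.imread('pics/u_top.png'); t0=cv2.imread('pics/top0.png')
r=lambda i,x,y,w,h:cv2.resize(i[y:y+h,x:x+w],(265,295),interpolation=cv2.INTER_CUBIC)
cv2.imwrite('pics/v.png',np.vstack([np.hstack([r(b,245,80,90,100),r(a,245,80,90,100),r(a,320,220,90,100)]),np.hstack([r(t0,230,120,90,100),r(t,230,120,90,100),r(a,245,150,90,100)])]))
E
```

```text
(no output)
```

View pics/v.png

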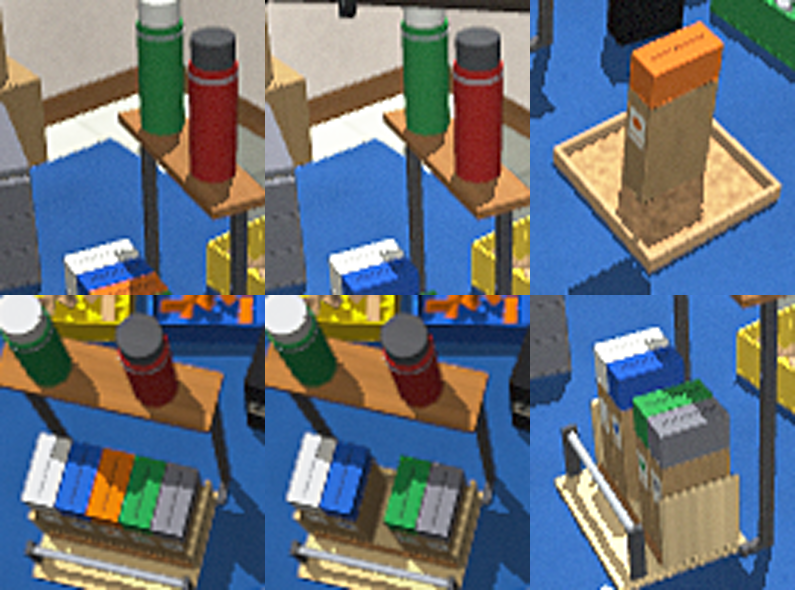

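The orange kit stands upright in the tray. The four others stand in the rack where they were, and the flasks haven't moved. I'm handing it in.

```bash
python3 -c "
from cell import manip
print(manip.sign_off()); print(manip.state()['time_s'])"
```

```text
the job is handed in; nothing more can be done
None
the job is handed in; nothing more can be done
```

I fetched the orange-banded kit from the middle of the row, stood it upright in the tray and handed the job in at about 19 s of the 64 s allowed. From the robot's side, under the shelf, I hooked its top back edge and tipped it onto the rail. Then I gripped it across its thickness, drew it up along its lean, set it on the tray floor and let go.

**Last checks:** The final pictures show the orange kit upright in the tray. The white, blue, green and grey kits stand in the rack, and the flasks, screwdriver and black look-alikes look unmoved. The gripper is clear of everything and open.

**Checks that disagreed:**
- **First hook:** it bit only about 2 mm, so I backed off and went deeper before pulling.
- **Camera y readings:** the two cameras differed by about 2.5 mm in the rack's y, so I used the mean.
- **Box tilt in the gripper:** the side view suggested about 2° as it hung. I corrected roughly half of that, and it stood upright once let go.
- **Set-down force:** it peaked at about 11 N at the wrist, as read at the end of the move.

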